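# Clear the weaving table into the scrap box with the sticky sliding lid

### The arm

A 6-joint arm with a two-finger parallel gripper is mounted at the origin on the work surface. World frame = base frame: x ahead of the robot, y to its left, z up, the work surface at z = 0. Lengths are in m, angles in rad, forces in N, time in s.
With the tool pointing down it reaches from about 0.35 to 0.8 m from the base axis. Payload 7.3 kg.
Tool frame: the origin (TCP) lies midway between the tips of the shut fingers; the grasp point (between the pads) lies 19 mm behind it (arm.tcp_to_grasp is the distance from the TCP to the grasp point, in m); z points along the fingers, y is the direction in which the jaws open and shut (so a half turn about z gives the same grasp; the last joint's range is limited). The gripper opens to 85 mm and grips with 20 to 120 N. Pads are 22 mm wide; open, the fingers measure 114 mm over their backs; the gripper's body (76 mm by 85 mm) begins 54 mm behind the grasp point. The pads swing forward as they close: fully open they stand 13 mm farther back than shut.
Start: joints at [1.147, 0.342, 1.524, -0, 1.275, -0.146], TCP at [0.144, 0.505, 0.231] pointing down, gripper open.
Joint ranges: [-2.53, 2.53], [-0.77, 2.02], [0.04, 2.7], [-1, 4.14], [0.28, 2.66], [-3.11, 3.11]. Speed limits (rad/s): [2.57, 2.57, 3.14, 3.14, 3.14, 3.14].

### API

Orientations are given as a 3x3 rotation matrix whose columns are the frame's x, y, z axes.
In Python, from plant import arm, snapshot gives the robot as it stands. The module is installed in compiled form; this text tells all that it offers.
- The arm moves only by the tool move_arm, never from a script. Its argument "rows" is a list of rows, each an object of numbers: "x", "y", "z": the shift along the tool's x, y, z in cm; "ax", "ay", "az": the turn, a rotation vector about the tool's x, y, z in rad; "jaw": the closure, from -1 (fully open) to 1 (shut). A call has 1 to 10 rows; each row shifts and turns the commanded pose from where the row before left it, along the tool's axes as they then stand; what a row does not reach is not made up. A row lasts 1/12 s, in which the tool goes at most 41.7 mm and 7.16 degrees, less where a joint would pass 70% of its speed; a pose out of reach is approached as far as the arm can. A call with a gripper value outside its range is refused whole. The fingers move at their own pace and stop on an object; "squeeze" is the grip in N (left out, the last holds). Time passes only in rows, so rows that do not move let the fingers close. It gives the time, the measured TCP pose, the force and the opening at its end, in the units of the state.
- arm.get_state(): the state, without advancing time (a new reading comes with each control period).
- snapshot(name): name is "scene" or "top" or "wrist"; returns a dict with "pixels" (480x640x3 uint8, blue, green, red), "mtx" (3x3 intrinsics, pixels), "T" (4x4, takes a point from camera to world coordinates). Camera axes: x right, y down, z forward; pixel columns grow to the right and rows downward; lengths in m; the calibration is good to about 2 mm. A picture is of the moment at which its call begins. There is no depth.
- arm.job_done(): hands the job in, once; it reports no verdict.
The state is a dict: "t": time; "qpos": joint angles; "joint_vel": joint speeds; "effort": joint torques, N m; "tool_pos": TCP position; "orientation": TCP orientation; "contact_force": force on the tool from outside, world axes, zero at the start; "ft_torque": the same for the moment, N m; "opening": opening from 0.0 (shut) to 1.0 (fully open).
Only numpy, scipy, OpenCV 4.12 (cv2) and the standard library are available. Lean on these libraries where they do the work, as an engineer would, in place of code of your own. Each camera call takes 0.05 s, during which the arm holds its last target. There are 200 camera calls.

### The job

Tidy up after the bamboo-weaving class: walk the scrap box's sticky sliding lid all the way back by its two knobs, a little at one end and then at the other so that it does not bind, and never force it. Put every bamboo offcut and paper ball into the box, then walk the lid fully shut again, both ends home. Leave the half-woven basket, the phone and the snips where they lie.

Things in the scene. Friction and masses are not known exactly. Their poses are not given: they have to be found in the camera images.
- scrap_box: Fixed plywood box, 260 (its x) x 300 (its y) x 86 mm, inside 78 mm deep; origin under its centre; x points away from the robot. Its rear half (x above 0) has a fixed deck at 86 mm. A wide lid slides on top along x in two side channels (|y| 127 to 149 mm, top at 106 mm): shut it covers the front half, slid back (+x) it lies over the deck. 12 mm battens (tops at 98 mm) cross the front and rear ends.
- lid_knob_left (a point): Centre of the lid's left knob (box +y side): black upright cylinder, 26 mm diameter, from the lid's top face (98 mm above the table) to 126 mm; this point is at 112 mm. Lid: brown board 118 (x) x 264 (y) x 9 mm, 0.6 kg, knobs 90 mm either side of its middle. In the box frame the knob's x is -62 mm fully shut and +62 mm fully back (rubber stops at both, per end).
- lid_knob_right (a point): Centre of the lid's right knob (box -y side), as the left one. The lid's runners are loose and drag: some 8 to 13 N at the left knob or 4 to 6 N at the right moves that end while the other stays. One knob may lead the other by 12 mm (along box x); beyond that the lid binds harder and sticks fast near 20 mm until the lagging end follows. A push in the middle cocks it too. Over 60 N on it is forcing.
- box_mouth (a point): Point at lid height (98 mm) over the middle of the opening that the lid covers when shut. With the lid fully back the opening is about 120 mm along the box's x and 244 mm along its y, and this is its centre; the floor is 90 mm below this point.
- mat: Fixed green cutting mat, 300 (x) x 220 (y) x 3 mm, origin under its centre. The scraps start on it. It lies beside the box, on either side.
- basket: Half-woven bamboo basket, 84 mm diameter, about 85 mm high with its loose strips, 150 g, origin under its centre; to be left alone.
- phone: Black phone lying flat, 74 x 152 x 9 mm, origin under its centre; to be left alone.
- snips: Wire snips with orange handles, 160 mm long, 14 mm high, lying flat; origin near the middle; to be left alone.
- offcut0_center (a point): Centre of a bamboo offcut, straw: 50 (its x) x 22 (y) x 16 (z) mm, 20 g, lying flat at the start. May be absent.
- offcut1_center (a point): Centre of a bamboo offcut, green: 50 (its x) x 22 (y) x 16 (z) mm, 20 g, lying flat at the start. May be absent.
- offcut2_center (a point): Centre of a bamboo offcut, yellow: 50 (its x) x 22 (y) x 16 (z) mm, 20 g, lying flat at the start. May be absent.
- offcut3_center (a point): Centre of a bamboo offcut, brown: 50 (its x) x 22 (y) x 16 (z) mm, 20 g, lying flat at the start. May be absent.
- paper0_center (a point): Centre of a stiff white crumpled paper ball, faceted, 36 (its x) x 34 (y) x 30 (z) mm at its core, a few mm more over its folds, 12 g; does not roll. May be absent.
- paper1_center (a point): Centre of a stiff white crumpled paper ball, faceted, 36 (its x) x 34 (y) x 30 (z) mm at its core, a few mm more over its folds, 12 g; does not roll. May be absent.
Not all that is in view belongs to the job. What is shaped like the part that bears offcut3_center but blue or red is not meant.

How it is judged:
On the way, in this order (a step that is already met when the one before it is completed fails the run):
1. the lid is slid fully back, both ends (x of each of lid_knob_left, lid_knob_right in the frame of scrap_box above 0.05 m), for 0.2 s.
2. every scrap is inside the box (x of offcut0_center in the frame of scrap_box between -0.122 and 0.122 m and y of offcut0_center in the frame of scrap_box between -0.142 and 0.142 m and z of each of offcut0_center, offcut1_center, offcut2_center, offcut3_center, paper0_center, paper1_center in the frame of scrap_box below 0.078 m and x of offcut1_center in the frame of scrap_box between -0.122 and 0.122 m and y of offcut1_center in the frame of scrap_box between -0.142 and 0.142 m and x of offcut2_center in the frame of scrap_box between -0.122 and 0.122 m and y of offcut2_center in the frame of scrap_box between -0.142 and 0.142 m and x of offcut3_center in the frame of scrap_box between -0.122 and 0.122 m and y of offcut3_center in the frame of scrap_box between -0.142 and 0.142 m and x of paper0_center in the frame of scrap_box between -0.122 and 0.122 m and y of paper0_center in the frame of scrap_box between -0.142 and 0.142 m and x of paper1_center in the frame of scrap_box between -0.122 and 0.122 m and y of paper1_center in the frame of scrap_box between -0.142 and 0.142 m), for 0.2 s.
At the end, for the whole second after the job is handed in: Every offcut and paper ball lies inside the scrap box, below its rim, and the lid is shut with both knobs within 6 mm of their fully shut place (all of step 2 and x of each of lid_knob_left, lid_knob_right in the frame of scrap_box below -0.056 m); the robot touches nothing.
It fails at once if the lid is forced: more than 60 N on it from the robot (contact force between any of the fingers, the arm and lid above 60 N).
It fails at once if the basket is disturbed: moved more than 3 cm (distance of basket from where it was at the start of the episode above 0.03 m).
It fails at once if the phone is disturbed: moved more than 3 cm (distance of phone from where it was at the start of the episode above 0.03 m).
It fails at once if the snips is disturbed: moved more than 3 cm (distance of snips from where it was at the start of the episode above 0.03 m).
Of offcut0, offcut1, offcut2, offcut3, paper0, paper1 only 4 to 6 are there at a start; the rules pass over those that are not, and their reading is None.
At some moment in a run one of offcut0, offcut1, offcut2, offcut3, paper0, paper1 may be knocked a few centimetres aside while the robot is not near it.
Once in a run the grip may slacken for a moment while it holds something.
It also fails if it takes over 210 s, if anything falls off the work surface, if the arm or the gripper's body presses on something with over 40 N, if the wrist force passes 120 N, or if a joint passes its speed limit or range.

## Working session

There is one attempt and no reset: what is moved stays moved. The work goes in short steps, Python scripts to look and compute and a tool call to move; the robot and the scene stay as the last step left them, time stands still between calls to the robot, and variables do not carry over. Pictures are saved under pics/ and viewed, about 12 in all and at most 16, crops included, and the job is handed in when it is done.

Besides the shell and the picture viewer there is one more tool, called as name(argument=value, ...), one argument or row to a line, values as JSON. move_arm: Moves the arm, as the interface text tells. Its arguments: {"type":"object","properties":{"rows":{"type":"array"},"squeeze":{"type":"number"}},"required":["rows"]}

```bash
mkdir -p pics; cat > h.py <<'E'
import numpy as np, cv2
from plant import arm, snapshot
def shot(n,f):
    s=snapshot(n); cv2.imwrite('pics/'+f,s['pixels']); np.savez('pics/'+f[:-4]+'.npz',**s); return s
def ray(s,u,v,z):
    d=s['T'][:3,:3]@np.linalg.inv(s['mtx'])@np.array([u,v,1.]); o=s['T'][:3,3]
    return o+d*(z-o[2])/d[2]
def proj(s,p):
    c=np.linalg.inv(s['T'])@np.append(p,1); q=s['mtx']@c[:3]; return q[:2]/q[2]
E
python3 - <<'E'
from h import *
for n in('scene','top'):
    s=shot(n,n+'0.png'); print(n,s['T'].round(3).tolist(),s['mtx'].round(1).tolist())
st=arm.get_state(); print({k:np.round(v,3).tolist() for k,v in st.items()}, arm.tcp_to_grasp)
E
```

```text
scene [[0.735, 0.533, -0.42, 0.982], [0.678, -0.564, 0.471, -0.369], [0.015, -0.631, -0.776, 0.829], [0.0, 0.0, 0.0, 1.0]] [[477.4, 0.0, 319.1], [0.0, 477.4, 233.5], [0.0, 0.0, 1.0]]
top [[-0.01, -0.979, 0.203, 0.346], [-1.0, 0.01, -0.001, 0.084], [-0.001, -0.203, -0.979, 1.341], [0.0, 0.0, 0.0, 1.0]] [[610.9, 0.0, 317.8], [0.0, 610.9, 232.4], [0.0, 0.0, 1.0]]
{'t': 0.1, 'qpos': [1.147, 0.343, 1.525, -0.0, 1.275, -0.146], 'joint_vel': [0.0, -0.002, -0.002, -0.0, -0.0, -0.001], 'effort': [0.002, -43.444, -24.649, 0.0, 0.005, 0.0], 'tool_pos': [0.144, 0.505, 0.231], 'orientation': [[-0.962, 0.274, -0.001], [0.274, 0.962, -0.001], [0.0, -0.001, -1.0]], 'contact_force': [0.193, -0.217, 0.581], 'ft_torque': [-0.012, -0.005, -0.014], 'opening': 0.998} 0.0187
```

View pics/top0.png

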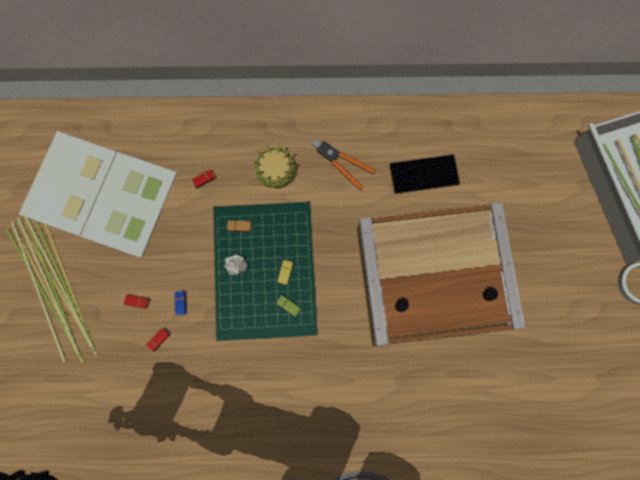

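View pics/scene0.png

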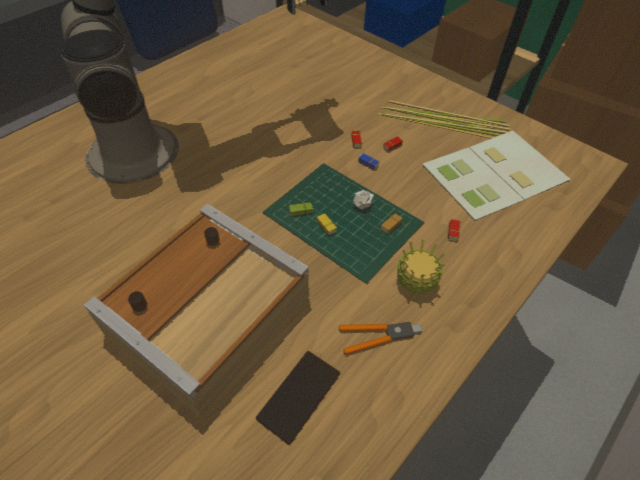

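The top view shows the box at the right: left knob at (402,305), right knob at (491,294), lid shut. The mat holds four scraps: brown (239,226), yellow (285,271), green (288,305) and one paper ball (235,265). The basket is at (275,167), the snips at (345,165) and the phone at (425,174). The scene view agrees and shows no straw offcut.

```bash
cat >> h.py <<'E'
def blobs(s,lo,hi,box=None,amin=25):
    hsv=cv2.cvtColor(s['pixels'],cv2.COLOR_BGR2HSV); m=cv2.inRange(hsv,np.array(lo),np.array(hi))
    if box: k=np.zeros_like(m); k[box[1]:box[3],box[0]:box[2]]=1; m=m*k
    m=cv2.morphologyEx(m,cv2.MORPH_CLOSE,np.ones((3,3),np.uint8))
    cs,_=cv2.findContours(m,cv2.RETR_EXTERNAL,cv2.CHAIN_APPROX_NONE)
    return [c for c in cs if cv2.contourArea(c)>amin]
def flat(s,c,z):
    p=np.array([ray(s,u,v,z)[:2] for u,v in c[:,0,:]],np.float32)
    r=cv2.minAreaRect(p*1000); b=cv2.boxPoints(r); e=[b[1]-b[0],b[2]-b[1]]; e=max(e,key=np.linalg.norm)
    return np.round(r[0],1),np.round(sorted(r[1]),1),round(float(np.arctan2(e[1],e[0])),3)
E
python3 - <<'E'
from h import *
s=dict(np.load('pics/top0.npz'))
hsv=cv2.cvtColor(s['pixels'],cv2.COLOR_BGR2HSV)
for p in[(239,226),(285,271),(288,305),(235,265),(402,305),(491,294),(250,300)]: print(p,hsv[p[1],p[0]])
mat=(214,203,317,339)
print('knobs',[flat(s,c,.126) for c in blobs(s,(0,0,0),(180,255,45),(370,270,515,330))])
for n,lo,hi,z in[('brown',(10,120,90),(19,255,255),.019),('yellow',(20,120,90),(29,255,255),.019),('green',(30,100,80),(45,255,255),.019),('paper',(0,0,110),(180,60,255),.02)]:
    print(n,[flat(s,c,z) for c in blobs(s,lo,hi,mat)])
c=blobs(s,(60,60,20),(95,255,120),(200,190,330,350),2000); print('mat',[flat(s,k,.003) for k in c])
for u,v in[(367,219),(497,206),(381,344),(518,327)]: print('rail',ray(s,u,v,.106).round(3))
print('basket',ray(s,275,167,.05).round(3),'snips',ray(s,345,165,.01).round(3),'phone',ray(s,425,174,.009).round(3))
E
```

```text
(239, 226) [ 16 147 154]
(285, 271) [ 27 137 169]
(288, 305) [ 37 128 138]
(235, 265) [ 16  29 133]
(402, 305) [20 96 16]
(491, 294) [120  49  26]
(250, 300) [ 82 166  63]
knobs [(array([451. , -81.7]), array([21.8, 23.9]), -0.036), (array([ 470. , -257.5]), array([21.9, 26.2]), 1.56)]
brown [(array([637.4, 257.2]), array([20.4, 49.1]), 1.56)]
yellow [(array([533.1, 155.2]), array([22.9, 49.9]), -0.245)]
green [(array([459.6, 148.3]), array([22.6, 50. ]), 0.954)]
paper [(array([551.1, 265.1]), array([40.9, 43.6]), -1.192)]
mat [(array([541.2, 202.5]), array([216.5, 295.9]), 0.046)]
rail [ 0.629 -0.02   0.106]
rail [ 0.654 -0.291  0.106]
rail [ 0.374 -0.041  0.106]
rail [ 0.404 -0.316  0.106]
basket [0.762 0.176 0.05 ] snips [0.778 0.019 0.01 ] phone [ 0.755 -0.162  0.009]
```

move_arm(
  rows=[
    {"az": -0.095, "jaw": 1},
    {"az": -0.095, "jaw": 1},
    {"az": -0.095, "jaw": 1},
    {"az": -0.095, "jaw": 1},
    {"x": -2.8, "y": -2.8, "jaw": 1},
    {"x": -2.8, "y": -2.8, "jaw": 1},
    {"x": -2.8, "y": -2.8, "jaw": 1},
    {"x": -2.8, "y": -2.8, "jaw": 1},
    {"x": -2.8, "y": -2.8, "jaw": 1},
    {"x": -2.8, "y": -2.8, "jaw": 1},
  ],
  squeeze=20,
)

```text
validation failed for argument at $.ro...
```

move_arm(
  rows=[
    {"x": -2.8, "y": -2.8, "jaw": 1},
    {"x": -2.8, "y": -2.8, "jaw": 1},
    {"x": -2.8, "y": -2.8, "jaw": 1},
    {"x": -2.8, "y": -2.8, "jaw": 1},
    {"jaw": 1},
  ],
)

```text
validation failed for argument at $.ro...
```

move_arm(
  rows=[
    {"x": 0, "y": 0, "z": 0, "ax": 0, "ay": 0, "az": -0.095, "jaw": 1},
  ],
  squeeze=20,
)

```text
t: 0.18
tool_pos: [0.1438, 0.5046, 0.2308]
orientation: [[-0.983, 0.182, -0.0], [0.182, 0.983, -0.001], [0.0, -0.001, -1.0]]
contact_force: [0.2, 0.1, -0.5]
opening: 0.883
```

move_arm(
  rows=[
    {"x": 0, "y": 0, "z": 0, "ax": 0, "ay": 0, "az": -0.095, "jaw": 1},
    {"x": 0, "y": 0, "z": 0, "ax": 0, "ay": 0, "az": -0.095, "jaw": 1},
    {"x": 0, "y": 0, "z": 0, "ax": 0, "ay": 0, "az": -0.095, "jaw": 1},
    {"x": -2.8, "y": -2.8, "z": 0, "ax": 0, "ay": 0, "az": 0, "jaw": 1},
    {"x": -2.8, "y": -2.8, "z": 0, "ax": 0, "ay": 0, "az": 0, "jaw": 1},
    {"x": -2.8, "y": -2.8, "z": 0, "ax": 0, "ay": 0, "az": 0, "jaw": 1},
    {"x": -2.8, "y": -2.8, "z": 0, "ax": 0, "ay": 0, "az": 0, "jaw": 1},
    {"x": -2.8, "y": -2.8, "z": 0, "ax": 0, "ay": 0, "az": 0, "jaw": 1},
    {"x": -2.8, "y": -2.8, "z": 0, "ax": 0, "ay": 0, "az": 0, "jaw": 1},
    {"x": -2.8, "y": -2.8, "z": 0, "ax": 0, "ay": 0, "az": 0, "jaw": 1},
  ],
)

```text
t: 1.02
tool_pos: [0.3599, 0.3284, 0.2311]
orientation: [[-0.995, -0.102, -0.0], [-0.102, 0.995, -0.0], [0.0, -0.0, -1.0]]
contact_force: [0.5, 0.3, 0.6]
opening: 0.002
```

move_arm(
  rows=[
    {"x": -2.8, "y": -2.8, "z": 0, "ax": 0, "ay": 0, "az": 0, "jaw": 1},
    {"x": -2.8, "y": -2.8, "z": 0, "ax": 0, "ay": 0, "az": 0, "jaw": 1},
    {"x": -2.8, "y": -2.8, "z": 0, "ax": 0, "ay": 0, "az": 0, "jaw": 1},
    {"x": 0, "y": 0, "z": 0, "ax": 0, "ay": 0, "az": 0, "jaw": 1},
    {"x": 0, "y": 0, "z": 0, "ax": 0, "ay": 0, "az": 0, "jaw": 1},
  ],
)

```text
t: 1.43
tool_pos: [0.452, 0.2534, 0.2306]
orientation: [[-0.995, -0.098, -0.001], [-0.098, 0.995, -0.0], [0.001, -0.0, -1.0]]
contact_force: [0.1, -0.2, -0.6]
opening: 0.0
```

move_arm(
  rows=[
    {"x": 0.8, "y": -3.8, "z": 0, "ax": 0, "ay": 0, "az": 0, "jaw": 1},
    {"x": 0.8, "y": -3.8, "z": 0, "ax": 0, "ay": 0, "az": 0, "jaw": 1},
    {"x": 0.8, "y": -3.8, "z": 0, "ax": 0, "ay": 0, "az": 0, "jaw": 1},
    {"x": 0.8, "y": -3.8, "z": 0, "ax": 0, "ay": 0, "az": 0, "jaw": 1},
    {"x": 0.8, "y": -3.8, "z": 0, "ax": 0, "ay": 0, "az": 0, "jaw": 1},
    {"x": 0.8, "y": -3.8, "z": 0, "ax": 0, "ay": 0, "az": 0, "jaw": 1},
    {"x": 0.8, "y": -3.8, "z": 0, "ax": 0, "ay": 0, "az": 0, "jaw": 1},
    {"x": 0.8, "y": -3.8, "z": 0, "ax": 0, "ay": 0, "az": 0, "jaw": 1},
    {"x": 0.8, "y": -3.8, "z": 0, "ax": 0, "ay": 0, "az": 0, "jaw": 1},
    {"x": 0, "y": 0, "z": 0, "ax": 0, "ay": 0, "az": 0, "jaw": 1},
  ],
)

```text
t: 2.27
tool_pos: [0.4136, -0.0969, 0.2313]
orientation: [[-0.995, -0.098, -0.0], [-0.098, 0.995, -0.002], [0.0, -0.002, -1.0]]
contact_force: [0.5, 0.5, 0.9]
opening: 0.002
```

```bash
python3 - <<'E'
from h import *
s=shot('wrist','w1.png'); print(s['T'].round(3).tolist(),s['mtx'].round(1).tolist())
st=arm.get_state(); print(st['tool_pos'],st['qpos'])
for c in blobs(s,(0,0,0),(180,255,45),None,300): print(flat(s,c,.126),cv2.boundingRect(c))
E
```

```text
[[-0.097, 0.96, 0.263, 0.348], [0.995, 0.094, 0.024, -0.103], [-0.002, 0.264, -0.964, 0.374], [0.0, 0.0, 0.0, 1.0]] [[375.7, 0.0, 313.9], [0.0, 375.7, 242.3], [0.0, 0.0, 1.0]]
[ 0.41370349 -0.09416965  0.23117267] [-4.04888369e-01  1.56851119e-01  1.77681195e+00  3.00041594e-05
  1.20824871e+00 -2.07364004e+00]
(array([ 464.7, -254. ]), array([23.2, 40.6]), -0.951) (61, 267, 52, 42)
(array([524. , -82.5]), array([187.3, 528.2]), -1.471) (0, 264, 640, 216)
```

View pics/w1.png

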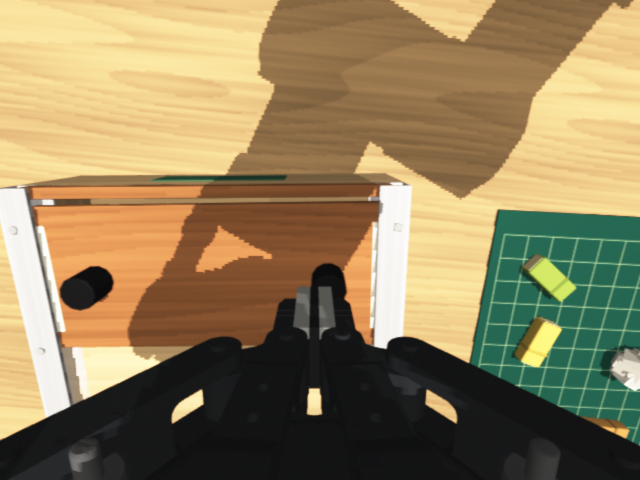

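The wrist view shows the right knob's top at about (78,293) and the left knob at about (328,275), partly behind the fingers. The rails run along the columns near x≈15-50 and x≈400.

```bash
python3 - <<'E'
from h import *
s=dict(np.load('pics/w1.npz')); t=dict(np.load('pics/top0.npz')); c=dict(np.load('pics/scene0.npz'))
print('R wrist',ray(s,78,293,.126).round(4),'L wrist far edge mid of top',ray(s,328,264,.126).round(4))
print('R/L top',ray(t,491,293.5,.126).round(4),ray(t,402,304,.126).round(4))
print('scene R/L',ray(c,137,297,.126).round(4),ray(c,212,231,.126).round(4))
# rails top-outer corners in wrist
for u,v in[(0,188),(31,186),(379,184),(410,186)]: print('rail',ray(s,u,v,.106).round(4))
E
```

```text
R wrist [ 0.4692 -0.2603  0.126 ] L wrist far edge mid of top [ 0.4302 -0.0857  0.126 ]
R/L top [ 0.47   -0.2605  0.126 ] [ 0.451  -0.0827  0.126 ]
scene R/L [ 0.471  -0.2573  0.126 ] [ 0.4498 -0.0772  0.126 ]
rail [ 0.403  -0.3228  0.106 ]
rail [ 0.3994 -0.3007  0.106 ]
rail [ 0.3739 -0.0548  0.106 ]
rail [ 0.3732 -0.0327  0.106 ]
```

move_arm(
  rows=[
    {"x": 0.5, "y": 1.0, "z": 0, "ax": 0, "ay": 0, "az": 0, "jaw": 1},
    {"x": 0, "y": 0, "z": 3.5, "ax": 0, "ay": 0, "az": 0, "jaw": 1},
    {"x": 0, "y": 0, "z": 3.5, "ax": 0, "ay": 0, "az": 0, "jaw": 1},
    {"x": 0, "y": 0, "z": 3.5, "ax": 0, "ay": 0, "az": 0, "jaw": 1},
    {"x": 0, "y": 0, "z": 1.9, "ax": 0, "ay": 0, "az": 0, "jaw": 1},
    {"x": 0, "y": 0, "z": 0, "ax": 0, "ay": 0, "az": 0, "jaw": 1},
    {"x": 0, "y": 0, "z": 0, "ax": 0, "ay": 0, "az": 0, "jaw": 1},
  ],
)

```text
t: 2.9
tool_pos: [0.4078, -0.0808, 0.1072]
orientation: [[-0.994, -0.105, -0.002], [-0.105, 0.994, 0.001], [0.002, 0.002, -1.0]]
contact_force: [0.5, -0.3, -0.5]
opening: -0.0
```

```bash
cat >> h.py <<'E'
B=np.array([.520,-.164]); PSI=.103; RB=np.array([[np.cos(PSI),-np.sin(PSI)],[np.sin(PSI),np.cos(PSI)]])
def box(p): return (RB.T@(np.asarray(p)[:2]-B)*1000).round(1)
def knobs(f):
    t=shot('top',f); out=[]
    for c in blobs(t,(0,0,0),(180,255,45),(360,205,525,335),60):
        out.append((flat(t,c,.126)[1],box(flat(t,c,.126)[0]/1000),cv2.boundingRect(c)))
    return out
E
python3 - <<'E'
from h import *
st=arm.get_state(); print(st['tool_pos'].round(4),box(st['tool_pos']),st['contact_force'].round(1)); print(knobs('t1.png'))
E
```

```text
[ 0.4078 -0.0808  0.1072] [-103.1   94.3] [ 0.5 -0.3 -0.5]
[(array([21.9, 26.1]), array([-59.4, -88. ]), (483, 288, 14, 12)), (array([ 47.5, 121. ]), array([-56.5, 115. ]), (373, 275, 30, 60))]
```

move_arm(
  rows=[
    {"x": -1.0, "y": -0.4, "z": 0, "ax": 0, "ay": 0, "az": 0, "jaw": 1},
    {"x": -0.4, "y": 0, "z": 0, "ax": 0, "ay": 0, "az": 0, "jaw": 1},
    {"x": -0.4, "y": 0, "z": 0, "ax": 0, "ay": 0, "az": 0, "jaw": 1},
    {"x": -0.2, "y": 0, "z": 0, "ax": 0, "ay": 0, "az": 0, "jaw": 1},
    {"x": 0, "y": 0, "z": 0, "ax": 0, "ay": 0, "az": 0, "jaw": 1},
  ],
)

```text
t: 3.37
tool_pos: [0.4287, -0.0848, 0.1082]
orientation: [[-0.995, -0.103, 0.0], [-0.103, 0.995, -0.0], [-0.0, -0.0, -1.0]]
contact_force: [-1.7, 0.8, 1.4]
opening: 0.002
```

move_arm(
  rows=[
    {"x": -0.3, "y": 0, "z": 0, "ax": 0, "ay": 0, "az": 0, "jaw": 1},
    {"x": -0.3, "y": 0, "z": 0, "ax": 0, "ay": 0, "az": 0, "jaw": 1},
  ],
)

```text
t: 3.53
tool_pos: [0.4329, -0.0841, 0.1078]
orientation: [[-0.995, -0.103, -0.003], [-0.103, 0.995, 0.0], [0.003, 0.001, -1.0]]
contact_force: [-9.7, -2.0, 7.0]
opening: -0.002
```

```bash
python3 - <<'E'
from h import *
st=arm.get_state(); print(st['tool_pos'].round(4),box(st['tool_pos']),st['contact_force'].round(1)); print(knobs('t2.png'))
E
```

```text
[ 0.4329 -0.0841  0.1078] [-78.4  88.4] [-9.7 -2.   7. ]
[(array([19.2, 37.4]), array([-102.2,  127.3]), (377, 323, 18, 12)), (array([27. , 85.4]), array([-111.6,  -34.1]), (448, 303, 30, 32)), (array([21.9, 26.1]), array([-59.3, -87.9]), (483, 287, 14, 13)), (array([ 71.8, 136.1]), array([-46.1, 105.1]), (377, 261, 43, 69))]
```

move_arm(
  rows=[
    {"x": -0.3, "y": 0, "z": 0, "ax": 0, "ay": 0, "az": 0, "jaw": 1},
    {"x": -0.3, "y": 0, "z": 0, "ax": 0, "ay": 0, "az": 0, "jaw": 1},
    {"x": 0, "y": 0, "z": 0, "ax": 0, "ay": 0, "az": 0, "jaw": 1},
  ],
)

```text
t: 3.83
tool_pos: [0.4406, -0.0837, 0.1078]
orientation: [[-0.995, -0.102, 0.0], [-0.102, 0.995, 0.0], [-0.0, 0.0, -1.0]]
contact_force: [-0.8, -0.2, 1.1]
opening: -0.0
```

move_arm(
  rows=[
    {"x": 1.9, "y": 0, "z": 0, "ax": 0, "ay": 0, "az": 0, "jaw": 1},
    {"x": 0, "y": -3.6, "z": 0, "ax": 0, "ay": 0, "az": 0, "jaw": 1},
    {"x": 0, "y": -3.6, "z": 0, "ax": 0, "ay": 0, "az": 0, "jaw": 1},
    {"x": 0, "y": -3.6, "z": 0, "ax": 0, "ay": 0, "az": 0, "jaw": 1},
    {"x": 0, "y": -3.6, "z": 0, "ax": 0, "ay": 0, "az": 0, "jaw": 1},
    {"x": 0, "y": -3.6, "z": 0, "ax": 0, "ay": 0, "az": 0, "jaw": 1},
    {"x": 0, "y": 0, "z": 0, "ax": 0, "ay": 0, "az": 0, "jaw": 1},
  ],
)

```text
t: 4.42
tool_pos: [0.4418, -0.2713, 0.1081]
orientation: [[-0.995, -0.098, 0.005], [-0.098, 0.995, -0.005], [-0.004, -0.005, -1.0]]
contact_force: [-0.1, -0.1, 0.3]
opening: -0.0
```

```bash
python3 - <<'E'
from h import *
st=arm.get_state(); print(st['tool_pos'].round(4),box(st['tool_pos']),st['contact_force'].round(1)); print(knobs('t3.png'))
E
```

```text
[ 0.4418 -0.2713  0.1081] [-88.8 -98.7] [-0.1 -0.1  0.3]
[(array([23.8, 26.1]), array([-46.2,  88.9]), (394, 291, 14, 13)), (array([ 62.6, 186. ]), array([ -61.9, -111.2]), (475, 254, 50, 81))]
```

move_arm(
  rows=[
    {"x": -0.3, "y": 0.8, "z": 0, "ax": 0, "ay": 0, "az": 0, "jaw": 1},
    {"x": -0.4, "y": 0, "z": 0, "ax": 0, "ay": 0, "az": 0, "jaw": 1},
    {"x": -0.4, "y": 0, "z": 0, "ax": 0, "ay": 0, "az": 0, "jaw": 1},
    {"x": -0.4, "y": 0, "z": 0, "ax": 0, "ay": 0, "az": 0, "jaw": 1},
    {"x": -0.4, "y": 0, "z": 0, "ax": 0, "ay": 0, "az": 0, "jaw": 1},
    {"x": -0.4, "y": 0, "z": 0, "ax": 0, "ay": 0, "az": 0, "jaw": 1},
    {"x": -0.3, "y": 0, "z": 0, "ax": 0, "ay": 0, "az": 0, "jaw": 1},
  ],
)

```text
t: 5.05
tool_pos: [0.4654, -0.2536, 0.1072]
orientation: [[-0.995, -0.103, -0.001], [-0.103, 0.995, 0.001], [0.001, 0.001, -1.0]]
contact_force: [-4.8, 1.4, 1.8]
opening: -0.0
```

move_arm(
  rows=[
    {"x": 0, "y": 0, "z": 0, "ax": 0, "ay": 0, "az": 0, "jaw": 1},
  ],
)

```text
t: 5.13
tool_pos: [0.4663, -0.2542, 0.1074]
orientation: [[-0.995, -0.103, 0.002], [-0.103, 0.995, -0.0], [-0.002, -0.001, -1.0]]
contact_force: [0.3, 0.3, -0.3]
opening: 0.001
```

move_arm(
  rows=[
    {"x": 1.4, "y": 0, "z": 0, "ax": 0, "ay": 0, "az": 0, "jaw": 1},
    {"x": 0, "y": 3.5, "z": 0, "ax": 0, "ay": 0, "az": 0, "jaw": 1},
    {"x": 0, "y": 3.5, "z": 0, "ax": 0, "ay": 0, "az": 0, "jaw": 1},
    {"x": 0, "y": 3.5, "z": 0, "ax": 0, "ay": 0, "az": 0, "jaw": 1},
    {"x": 0, "y": 3.5, "z": 0, "ax": 0, "ay": 0, "az": 0, "jaw": 1},
    {"x": 0, "y": 3.5, "z": 0, "ax": 0, "ay": 0, "az": 0, "jaw": 1},
    {"x": 0, "y": 0, "z": 0, "ax": 0, "ay": 0, "az": 0, "jaw": 1},
    {"x": -0.4, "y": 0, "z": 0, "ax": 0, "ay": 0, "az": 0, "jaw": 1},
    {"x": -0.4, "y": 0, "z": 0, "ax": 0, "ay": 0, "az": 0, "jaw": 1},
    {"x": -0.4, "y": 0, "z": 0, "ax": 0, "ay": 0, "az": 0, "jaw": 1},
  ],
)

```text
t: 5.97
tool_pos: [0.4458, -0.0812, 0.1074]
orientation: [[-0.995, -0.101, -0.0], [-0.101, 0.995, -0.0], [0.0, -0.0, -1.0]]
contact_force: [-7.8, -1.9, 6.5]
opening: -0.001
```

move_arm(
  rows=[
    {"x": -0.4, "y": 0, "z": 0, "ax": 0, "ay": 0, "az": 0, "jaw": 1},
    {"x": -0.4, "y": 0, "z": 0, "ax": 0, "ay": 0, "az": 0, "jaw": 1},
    {"x": -0.3, "y": 0, "z": 0, "ax": 0, "ay": 0, "az": 0, "jaw": 1},
    {"x": 0, "y": 0, "z": 0, "ax": 0, "ay": 0, "az": 0, "jaw": 1},
  ],
)

```text
t: 6.3
tool_pos: [0.4563, -0.0804, 0.107]
orientation: [[-0.995, -0.1, -0.001], [-0.1, 0.995, 0.0], [0.001, 0.0, -1.0]]
contact_force: [-1.0, 0.6, 0.0]
opening: -0.0
```

```bash
python3 - <<'E'
from h import *
st=arm.get_state(); print(st['tool_pos'].round(4),box(st['tool_pos']),st['contact_force'].round(1)); print(knobs('t4.png'))
E
```

```text
[ 0.4563 -0.0804  0.107 ] [-54.7  89.7] [-1.   0.6  0. ]
[(array([21.1, 34.9]), array([-91.9, -12.1]), (446, 309, 18, 12)), (array([27.4, 57.3]), array([-86. , 138.1]), (372, 309, 21, 26)), (array([22.1, 24.5]), array([-35.3, -89. ]), (482, 276, 13, 12)), (array([ 77.6, 142.1]), array([-19.8, 105.5]), (374, 246, 47, 71))]
```

move_arm(
  rows=[
    {"x": -0.5, "y": 0, "z": 0, "ax": 0, "ay": 0, "az": 0, "jaw": 1},
    {"x": 0, "y": 0, "z": 0, "ax": 0, "ay": 0, "az": 0, "jaw": 1},
    {"x": 1.7, "y": 0, "z": 0, "ax": 0, "ay": 0, "az": 0, "jaw": 1},
    {"x": 0, "y": -3.6, "z": 0, "ax": 0, "ay": 0, "az": 0, "jaw": 1},
    {"x": 0, "y": -3.6, "z": 0, "ax": 0, "ay": 0, "az": 0, "jaw": 1},
    {"x": 0, "y": -3.6, "z": 0, "ax": 0, "ay": 0, "az": 0, "jaw": 1},
    {"x": 0, "y": -3.6, "z": 0, "ax": 0, "ay": 0, "az": 0, "jaw": 1},
    {"x": 0, "y": -3.4, "z": 0, "ax": 0, "ay": 0, "az": 0, "jaw": 1},
    {"x": 0, "y": 0, "z": 0, "ax": 0, "ay": 0, "az": 0, "jaw": 1},
    {"x": -0.4, "y": 0, "z": 0, "ax": 0, "ay": 0, "az": 0, "jaw": 1},
  ],
)

```text
t: 7.18
tool_pos: [0.4663, -0.2595, 0.1069]
orientation: [[-0.995, -0.098, 0.001], [-0.098, 0.995, -0.0], [-0.001, -0.0, -1.0]]
contact_force: [-0.0, 1.0, 0.7]
opening: 0.001
```

move_arm(
  rows=[
    {"x": -0.4, "y": 0, "z": 0, "ax": 0, "ay": 0, "az": 0, "jaw": 1},
    {"x": -0.4, "y": 0, "z": 0, "ax": 0, "ay": 0, "az": 0, "jaw": 1},
    {"x": -0.4, "y": 0, "z": 0, "ax": 0, "ay": 0, "az": 0, "jaw": 1},
    {"x": -0.4, "y": 0, "z": 0, "ax": 0, "ay": 0, "az": 0, "jaw": 1},
    {"x": -0.4, "y": 0, "z": 0, "ax": 0, "ay": 0, "az": 0, "jaw": 1},
    {"x": 0, "y": 0, "z": 0, "ax": 0, "ay": 0, "az": 0, "jaw": 1},
  ],
)

```text
t: 7.68
tool_pos: [0.4872, -0.254, 0.1074]
orientation: [[-0.995, -0.104, 0.0], [-0.104, 0.995, -0.0], [-0.0, -0.0, -1.0]]
contact_force: [0.4, -0.4, 1.0]
opening: -0.002
```

```bash
python3 - <<'E'
from h import *
st=arm.get_state(); print(st['tool_pos'].round(4),box(st['tool_pos']),st['contact_force'].round(1)); print(knobs('t5.png'))
E
```

```text
[ 0.4872 -0.254   0.1074] [-41.9 -86.1] [ 0.4 -0.4  1. ]
[(array([12.3, 46.6]), array([-100.8,  156.2]), (360, 321, 22, 14)), (array([16.2, 55.7]), array([-119.9,  -59. ]), (467, 316, 25, 19)), (array([22.3, 27.2]), array([-20.6,  88.9]), (392, 278, 14, 14)), (array([ 53.6, 248.1]), array([ -9.6, -96.8]), (462, 219, 61, 106))]
```

move_arm(
  rows=[
    {"x": -0.4, "y": 0, "z": 0, "ax": 0, "ay": 0, "az": 0, "jaw": 1},
    {"x": 0, "y": 0, "z": 0, "ax": 0, "ay": 0, "az": 0, "jaw": 1},
    {"x": 1.5, "y": 0, "z": 0, "ax": 0, "ay": 0, "az": 0, "jaw": 1},
    {"x": 0, "y": 3.5, "z": 0, "ax": 0, "ay": 0, "az": 0, "jaw": 1},
    {"x": 0, "y": 3.5, "z": 0, "ax": 0, "ay": 0, "az": 0, "jaw": 1},
    {"x": 0, "y": 3.5, "z": 0, "ax": 0, "ay": 0, "az": 0, "jaw": 1},
    {"x": 0, "y": 3.5, "z": 0, "ax": 0, "ay": 0, "az": 0, "jaw": 1},
    {"x": 0, "y": 3.5, "z": 0, "ax": 0, "ay": 0, "az": 0, "jaw": 1},
    {"x": 0, "y": 0, "z": 0, "ax": 0, "ay": 0, "az": 0, "jaw": 1},
    {"x": -0.4, "y": 0, "z": 0, "ax": 0, "ay": 0, "az": 0, "jaw": 1},
  ],
)

```text
t: 8.57
tool_pos: [0.4611, -0.0798, 0.1076]
orientation: [[-0.994, -0.105, 0.0], [-0.105, 0.994, 0.0], [-0.0, 0.0, -1.0]]
contact_force: [-0.1, -0.4, 0.4]
opening: 0.002
```

move_arm(
  rows=[
    {"x": -0.4, "y": 0, "z": 0, "ax": 0, "ay": 0, "az": 0, "jaw": 1},
    {"x": -0.4, "y": 0, "z": 0, "ax": 0, "ay": 0, "az": 0, "jaw": 1},
    {"x": -0.4, "y": 0, "z": 0, "ax": 0, "ay": 0, "az": 0, "jaw": 1},
    {"x": -0.4, "y": 0, "z": 0, "ax": 0, "ay": 0, "az": 0, "jaw": 1},
    {"x": -0.4, "y": 0, "z": 0, "ax": 0, "ay": 0, "az": 0, "jaw": 1},
    {"x": 0, "y": 0, "z": 0, "ax": 0, "ay": 0, "az": 0, "jaw": 1},
  ],
)

```text
t: 9.07
tool_pos: [0.4814, -0.0807, 0.107]
orientation: [[-0.995, -0.1, -0.001], [-0.1, 0.995, 0.0], [0.001, 0.001, -1.0]]
contact_force: [-0.8, 0.4, 0.6]
opening: -0.0
```

```bash
python3 - <<'E'
from h import *
st=arm.get_state(); print(st['tool_pos'].round(4),box(st['tool_pos']),st['contact_force'].round(1)); print(knobs('t6.png'))
E
```

```text
[ 0.4814 -0.0807  0.107 ] [-29.8  86.8] [-0.8  0.4  0.6]
[(array([17.6, 24.8]), array([-103. ,   -6.6]), (446, 316, 14, 10)), (array([20.7, 35.9]), array([-58. , -17.1]), (446, 292, 18, 12)), (array([36.5, 87. ]), array([-74.5, 133. ]), (368, 291, 25, 44)), (array([22.2, 24.9]), array([-10.4, -88.7]), (480, 263, 13, 13)), (array([ 77.7, 145.9]), array([  8.7, 102.6]), (374, 231, 46, 72))]
```

move_arm(
  rows=[
    {"x": -0.4, "y": 0, "z": 0, "ax": 0, "ay": 0, "az": 0, "jaw": 1},
    {"x": 0, "y": 0, "z": 0, "ax": 0, "ay": 0, "az": 0, "jaw": 1},
    {"x": 1.7, "y": 0, "z": 0, "ax": 0, "ay": 0, "az": 0, "jaw": 1},
    {"x": 0, "y": -3.5, "z": 0, "ax": 0, "ay": 0, "az": 0, "jaw": 1},
    {"x": 0, "y": -3.5, "z": 0, "ax": 0, "ay": 0, "az": 0, "jaw": 1},
    {"x": 0, "y": -3.5, "z": 0, "ax": 0, "ay": 0, "az": 0, "jaw": 1},
    {"x": 0, "y": -3.5, "z": 0, "ax": 0, "ay": 0, "az": 0, "jaw": 1},
    {"x": 0, "y": -3.5, "z": 0, "ax": 0, "ay": 0, "az": 0, "jaw": 1},
    {"x": 0, "y": 0, "z": 0, "ax": 0, "ay": 0, "az": 0, "jaw": 1},
    {"x": -0.4, "y": 0, "z": 0, "ax": 0, "ay": 0, "az": 0, "jaw": 1},
  ],
)

```text
t: 9.95
tool_pos: [0.4901, -0.2571, 0.1069]
orientation: [[-0.995, -0.098, 0.001], [-0.098, 0.995, -0.0], [-0.001, -0.0, -1.0]]
contact_force: [-0.0, 0.1, -0.1]
opening: -0.0
```

move_arm(
  rows=[
    {"x": -0.4, "y": 0, "z": 0, "ax": 0, "ay": 0, "az": 0, "jaw": 1},
    {"x": -0.4, "y": 0, "z": 0, "ax": 0, "ay": 0, "az": 0, "jaw": 1},
    {"x": -0.4, "y": 0, "z": 0, "ax": 0, "ay": 0, "az": 0, "jaw": 1},
    {"x": -0.4, "y": 0, "z": 0, "ax": 0, "ay": 0, "az": 0, "jaw": 1},
    {"x": -0.4, "y": 0, "z": 0, "ax": 0, "ay": 0, "az": 0, "jaw": 1},
    {"x": -0.3, "y": 0, "z": 0, "ax": 0, "ay": 0, "az": 0, "jaw": 1},
    {"x": 0, "y": 0, "z": 0, "ax": 0, "ay": 0, "az": 0, "jaw": 1},
  ],
)

```text
t: 10.53
tool_pos: [0.514, -0.2512, 0.1074]
orientation: [[-0.995, -0.104, 0.0], [-0.104, 0.995, -0.0], [-0.0, -0.0, -1.0]]
contact_force: [-1.1, 0.8, -0.2]
opening: -0.001
```

```bash
python3 - <<'E'
from h import *
st=arm.get_state(); print(st['tool_pos'].round(4),box(st['tool_pos']),st['contact_force'].round(1)); print(knobs('t7.png'))
E
```

```text
[ 0.514  -0.2512  0.1074] [-15.  -86.2] [-1.1  0.8 -0.2]
[(array([19. , 72.9]), array([-103.8,  -42.7]), (461, 304, 22, 31)), (array([24.1, 24.5]), array([ 2.3, 89.1]), (391, 267, 13, 13)), (array([ 51.8, 243.6]), array([ 19.8, -94.2]), (460, 205, 57, 105))]
```

move_arm(
  rows=[
    {"x": 1.5, "y": 0, "z": 0, "ax": 0, "ay": 0, "az": 0, "jaw": 1},
    {"x": 0, "y": 3.5, "z": 0, "ax": 0, "ay": 0, "az": 0, "jaw": 1},
    {"x": 0, "y": 3.5, "z": 0, "ax": 0, "ay": 0, "az": 0, "jaw": 1},
    {"x": 0, "y": 3.5, "z": 0, "ax": 0, "ay": 0, "az": 0, "jaw": 1},
    {"x": 0, "y": 3.5, "z": 0, "ax": 0, "ay": 0, "az": 0, "jaw": 1},
    {"x": 0, "y": 3.5, "z": 0, "ax": 0, "ay": 0, "az": 0, "jaw": 1},
    {"x": 0, "y": 0, "z": 0, "ax": 0, "ay": 0, "az": 0, "jaw": 1},
    {"x": -0.4, "y": 0, "z": 0, "ax": 0, "ay": 0, "az": 0, "jaw": 1},
    {"x": -0.4, "y": 0, "z": 0, "ax": 0, "ay": 0, "az": 0, "jaw": 1},
  ],
)

```text
t: 11.33
tool_pos: [0.4892, -0.0787, 0.1077]
orientation: [[-0.995, -0.103, 0.001], [-0.103, 0.995, -0.0], [-0.001, -0.0, -1.0]]
contact_force: [0.3, 0.2, 0.3]
opening: 0.001
```

move_arm(
  rows=[
    {"x": -0.4, "y": 0, "z": 0, "ax": 0, "ay": 0, "az": 0, "jaw": 1},
    {"x": -0.4, "y": 0, "z": 0, "ax": 0, "ay": 0, "az": 0, "jaw": 1},
    {"x": -0.4, "y": 0, "z": 0, "ax": 0, "ay": 0, "az": 0, "jaw": 1},
    {"x": -0.4, "y": 0, "z": 0, "ax": 0, "ay": 0, "az": 0, "jaw": 1},
    {"x": -0.3, "y": 0, "z": 0, "ax": 0, "ay": 0, "az": 0, "jaw": 1},
    {"x": 0, "y": 0, "z": 0, "ax": 0, "ay": 0, "az": 0, "jaw": 1},
  ],
)

```text
t: 11.83
tool_pos: [0.507, -0.078, 0.1069]
orientation: [[-0.995, -0.1, -0.002], [-0.1, 0.995, 0.001], [0.002, 0.001, -1.0]]
contact_force: [-1.7, 0.2, -0.8]
opening: -0.001
```

```bash
python3 - <<'E'
from h import *
st=arm.get_state(); print(st['tool_pos'].round(4),box(st['tool_pos']),st['contact_force'].round(1)); print(knobs('t8.png'))
E
```

```text
[ 0.507  -0.078   0.1069] [-4.  86.9] [-1.7  0.2 -0.8]
[(array([20.7, 38.5]), array([-23.9, -17.7]), (443, 275, 19, 12)), (array([22.4, 24.7]), array([ 13.5, -89.3]), (478, 252, 13, 12)), (array([ 84.4, 148.9]), array([ 38.1, 108. ]), (373, 216, 45, 76))]
```

move_arm(
  rows=[
    {"x": 1.6, "y": 0, "z": 0, "ax": 0, "ay": 0, "az": 0, "jaw": 1},
    {"x": 0, "y": -3.5, "z": 0, "ax": 0, "ay": 0, "az": 0, "jaw": 1},
    {"x": 0, "y": -3.5, "z": 0, "ax": 0, "ay": 0, "az": 0, "jaw": 1},
    {"x": 0, "y": -3.5, "z": 0, "ax": 0, "ay": 0, "az": 0, "jaw": 1},
    {"x": 0, "y": -3.5, "z": 0, "ax": 0, "ay": 0, "az": 0, "jaw": 1},
    {"x": 0, "y": -3.5, "z": 0, "ax": 0, "ay": 0, "az": 0, "jaw": 1},
    {"x": 0, "y": 0, "z": 0, "ax": 0, "ay": 0, "az": 0, "jaw": 1},
    {"x": -0.4, "y": 0, "z": 0, "ax": 0, "ay": 0, "az": 0, "jaw": 1},
    {"x": -0.4, "y": 0, "z": 0, "ax": 0, "ay": 0, "az": 0, "jaw": 1},
  ],
)

```text
t: 12.63
tool_pos: [0.5172, -0.2523, 0.1069]
orientation: [[-0.995, -0.1, -0.0], [-0.1, 0.995, 0.001], [0.0, 0.001, -1.0]]
contact_force: [0.4, 0.0, 0.4]
opening: 0.002
```

move_arm(
  rows=[
    {"x": -0.4, "y": 0, "z": 0, "ax": 0, "ay": 0, "az": 0, "jaw": 1},
    {"x": -0.4, "y": 0, "z": 0, "ax": 0, "ay": 0, "az": 0, "jaw": 1},
    {"x": -0.4, "y": 0, "z": 0, "ax": 0, "ay": 0, "az": 0, "jaw": 1},
    {"x": -0.4, "y": 0, "z": 0, "ax": 0, "ay": 0, "az": 0, "jaw": 1},
    {"x": -0.4, "y": 0, "z": 0, "ax": 0, "ay": 0, "az": 0, "jaw": 1},
    {"x": 0, "y": 0, "z": 0, "ax": 0, "ay": 0, "az": 0, "jaw": 1},
  ],
)

```text
t: 13.13
tool_pos: [0.5378, -0.2487, 0.1073]
orientation: [[-0.995, -0.104, 0.0], [-0.104, 0.995, 0.0], [-0.0, 0.0, -1.0]]
contact_force: [-0.3, -0.1, -0.3]
opening: 0.003
```

```bash
python3 - <<'E'
from h import *
st=arm.get_state(); print(st['tool_pos'].round(4),box(st['tool_pos']),st['contact_force'].round(1)); print(knobs('t9.png'))
E
```

```text
[ 0.5378 -0.2487  0.1073] [  9.  -86.1] [-0.3 -0.1 -0.3]
[(array([16.4, 92.4]), array([-93. , -33.9]), (454, 293, 23, 42)), (array([20.5, 26.6]), array([22.4, 89. ]), (390, 257, 13, 13)), (array([ 50.8, 212.3]), array([ 34.7, -82. ]), (458, 205, 48, 92))]
```

move_arm(
  rows=[
    {"x": 1.7, "y": 0, "z": 0, "ax": 0, "ay": 0, "az": 0, "jaw": 1},
    {"x": 0, "y": 3.5, "z": 0, "ax": 0, "ay": 0, "az": 0, "jaw": 1},
    {"x": 0, "y": 3.5, "z": 0, "ax": 0, "ay": 0, "az": 0, "jaw": 1},
    {"x": 0, "y": 3.5, "z": 0, "ax": 0, "ay": 0, "az": 0, "jaw": 1},
    {"x": 0, "y": 3.5, "z": 0, "ax": 0, "ay": 0, "az": 0, "jaw": 1},
    {"x": 0, "y": 3.5, "z": 0, "ax": 0, "ay": 0, "az": 0, "jaw": 1},
    {"x": 0, "y": 0, "z": 0, "ax": 0, "ay": 0, "az": 0, "jaw": 1},
    {"x": -0.4, "y": 0, "z": 0, "ax": 0, "ay": 0, "az": 0, "jaw": 1},
    {"x": -0.4, "y": 0, "z": 0, "ax": 0, "ay": 0, "az": 0, "jaw": 1},
  ],
)

```text
t: 13.93
tool_pos: [0.511, -0.0764, 0.1077]
orientation: [[-0.995, -0.103, 0.001], [-0.103, 0.995, -0.0], [-0.001, -0.0, -1.0]]
contact_force: [-0.1, 0.4, -0.1]
opening: -0.003
```

move_arm(
  rows=[
    {"x": -0.4, "y": 0, "z": 0, "ax": 0, "ay": 0, "az": 0, "jaw": 1},
    {"x": -0.4, "y": 0, "z": 0, "ax": 0, "ay": 0, "az": 0, "jaw": 1},
    {"x": -0.4, "y": 0, "z": 0, "ax": 0, "ay": 0, "az": 0, "jaw": 1},
    {"x": -0.4, "y": 0, "z": 0, "ax": 0, "ay": 0, "az": 0, "jaw": 1},
    {"x": -0.3, "y": 0, "z": 0, "ax": 0, "ay": 0, "az": 0, "jaw": 1},
    {"x": 0, "y": 0, "z": 0, "ax": 0, "ay": 0, "az": 0, "jaw": 1},
  ],
)

```text
t: 14.43
tool_pos: [0.529, -0.0758, 0.107]
orientation: [[-0.995, -0.1, -0.002], [-0.1, 0.995, 0.001], [0.002, 0.001, -1.0]]
contact_force: [-1.5, 0.4, -1.1]
opening: -0.0
```

```bash
python3 - <<'E'
from h import *
st=arm.get_state(); print(st['tool_pos'].round(4),box(st['tool_pos']),st['contact_force'].round(1)); print(knobs('t10.png'))
E
```

```text
[ 0.529  -0.0758  0.107 ] [18.  86.8] [-1.5  0.4 -1.1]
[(array([22.3, 32.8]), array([  3.2, -18.3]), (442, 261, 17, 12)), (array([21. , 26.7]), array([ 36.7, -89.5]), (476, 240, 14, 13)), (array([ 87.8, 149.1]), array([ 60.7, 108.7]), (372, 205, 46, 74))]
```

move_arm(
  rows=[
    {"x": 1.4, "y": 0, "z": 0, "ax": 0, "ay": 0, "az": 0, "jaw": 1},
    {"x": 0, "y": -3.5, "z": 0, "ax": 0, "ay": 0, "az": 0, "jaw": 1},
    {"x": 0, "y": -3.5, "z": 0, "ax": 0, "ay": 0, "az": 0, "jaw": 1},
    {"x": 0, "y": -3.5, "z": 0, "ax": 0, "ay": 0, "az": 0, "jaw": 1},
    {"x": 0, "y": -3.5, "z": 0, "ax": 0, "ay": 0, "az": 0, "jaw": 1},
    {"x": 0, "y": -3.5, "z": 0, "ax": 0, "ay": 0, "az": 0, "jaw": 1},
    {"x": 0, "y": 0, "z": 0, "ax": 0, "ay": 0, "az": 0, "jaw": 1},
    {"x": -0.4, "y": 0, "z": 0, "ax": 0, "ay": 0, "az": 0, "jaw": 1},
    {"x": -0.4, "y": 0, "z": 0, "ax": 0, "ay": 0, "az": 0, "jaw": 1},
  ],
)

```text
t: 15.23
tool_pos: [0.5411, -0.2499, 0.1069]
orientation: [[-0.995, -0.1, -0.0], [-0.1, 0.995, 0.001], [0.0, 0.001, -1.0]]
contact_force: [-0.1, -0.1, -0.2]
opening: 0.003
```

move_arm(
  rows=[
    {"x": -0.4, "y": 0, "z": 0, "ax": 0, "ay": 0, "az": 0, "jaw": 1},
    {"x": -0.4, "y": 0, "z": 0, "ax": 0, "ay": 0, "az": 0, "jaw": 1},
    {"x": -0.4, "y": 0, "z": 0, "ax": 0, "ay": 0, "az": 0, "jaw": 1},
    {"x": -0.4, "y": 0, "z": 0, "ax": 0, "ay": 0, "az": 0, "jaw": 1},
    {"x": -0.1, "y": 0, "z": 0, "ax": 0, "ay": 0, "az": 0, "jaw": 1},
    {"x": 0, "y": 0, "z": 0, "ax": 0, "ay": 0, "az": 0, "jaw": 1},
  ],
)

```text
t: 15.73
tool_pos: [0.5582, -0.2467, 0.1072]
orientation: [[-0.995, -0.104, -0.001], [-0.104, 0.995, 0.0], [0.001, 0.0, -1.0]]
contact_force: [-1.8, -1.0, -1.3]
opening: -0.001
```

```bash
python3 - <<'E'
from h import *
st=arm.get_state(); print(st['tool_pos'].round(4),box(st['tool_pos']),st['contact_force'].round(1)); print(knobs('t11.png'))
E
```

```text
[ 0.5582 -0.2467  0.1072] [ 29.5 -86.1] [-1.8 -1.  -1.3]
[(array([ 13.5, 107.6]), array([-83.6, -23.2]), (448, 285, 24, 50)), (array([18.5, 24.8]), array([45.1, 88.2]), (389, 246, 12, 13)), (array([ 55.4, 182.7]), array([ 43.9, -73.9]), (456, 205, 45, 81))]
```

move_arm(
  rows=[
    {"x": 1.5, "y": 0, "z": 0, "ax": 0, "ay": 0, "az": 0, "jaw": 1},
    {"x": 0, "y": 3.5, "z": 0, "ax": 0, "ay": 0, "az": 0, "jaw": 1},
    {"x": 0, "y": 3.5, "z": 0, "ax": 0, "ay": 0, "az": 0, "jaw": 1},
    {"x": 0, "y": 3.5, "z": 0, "ax": 0, "ay": 0, "az": 0, "jaw": 1},
    {"x": 0, "y": 3.5, "z": 0, "ax": 0, "ay": 0, "az": 0, "jaw": 1},
    {"x": 0, "y": 3.5, "z": 0, "ax": 0, "ay": 0, "az": 0, "jaw": 1},
    {"x": 0, "y": 0, "z": 0, "ax": 0, "ay": 0, "az": 0, "jaw": 1},
    {"x": -0.4, "y": 0, "z": 0, "ax": 0, "ay": 0, "az": 0, "jaw": 1},
    {"x": -0.4, "y": 0, "z": 0, "ax": 0, "ay": 0, "az": 0, "jaw": 1},
  ],
)

```text
t: 16.53
tool_pos: [0.5335, -0.074, 0.1076]
orientation: [[-0.995, -0.103, 0.0], [-0.103, 0.995, 0.0], [-0.0, 0.0, -1.0]]
contact_force: [-9.7, 3.1, 3.0]
opening: 0.001
```

move_arm(
  rows=[
    {"x": -0.4, "y": 0, "z": 0, "ax": 0, "ay": 0, "az": 0, "jaw": 1},
    {"x": -0.4, "y": 0, "z": 0, "ax": 0, "ay": 0, "az": 0, "jaw": 1},
    {"x": -0.4, "y": 0, "z": 0, "ax": 0, "ay": 0, "az": 0, "jaw": 1},
    {"x": -0.2, "y": 0, "z": 0, "ax": 0, "ay": 0, "az": 0, "jaw": 1},
    {"x": 0, "y": 0, "z": 0, "ax": 0, "ay": 0, "az": 0, "jaw": 1},
  ],
)

```text
t: 16.95
tool_pos: [0.5453, -0.0737, 0.1068]
orientation: [[-0.995, -0.101, -0.005], [-0.101, 0.995, 0.001], [0.005, 0.002, -1.0]]
contact_force: [-9.4, 3.6, 5.3]
opening: 0.002
```

```bash
python3 - <<'E'
from h import *
st=arm.get_state(); print(st['tool_pos'].round(4),box(st['tool_pos']),st['contact_force'].round(1)); print(knobs('t12.png'))
E
```

```text
[ 0.5453 -0.0737  0.1068] [34.5 87.2] [-9.4  3.6  5.3]
[(array([20.1, 37.1]), array([ 29.6, -19. ]), (440, 249, 18, 12)), (array([32.9, 90.9]), array([34.3, 91.7]), (371, 249, 46, 18)), (array([22.7, 24.9]), array([ 54.7, -90.1]), (475, 232, 13, 12)), (array([29.5, 85.3]), array([102.8, 108.2]), (374, 205, 17, 41))]
```

move_arm(
  rows=[
    {"x": -0.3, "y": 0, "z": 0, "ax": 0, "ay": 0, "az": 0, "jaw": 1},
    {"x": 0, "y": 0, "z": 0, "ax": 0, "ay": 0, "az": 0, "jaw": 1},
    {"x": 1.3, "y": 0, "z": 0, "ax": 0, "ay": 0, "az": 0, "jaw": 1},
    {"x": 0, "y": -3.5, "z": 0, "ax": 0, "ay": 0, "az": 0, "jaw": 1},
    {"x": 0, "y": -3.5, "z": 0, "ax": 0, "ay": 0, "az": 0, "jaw": 1},
    {"x": 0, "y": -3.5, "z": 0, "ax": 0, "ay": 0, "az": 0, "jaw": 1},
    {"x": 0, "y": -3.5, "z": 0, "ax": 0, "ay": 0, "az": 0, "jaw": 1},
    {"x": 0, "y": -3.5, "z": 0, "ax": 0, "ay": 0, "az": 0, "jaw": 1},
    {"x": -0.4, "y": 0, "z": 0, "ax": 0, "ay": 0, "az": 0, "jaw": 1},
    {"x": -0.4, "y": 0, "z": 0, "ax": 0, "ay": 0, "az": 0, "jaw": 1},
  ],
)

```text
t: 17.83
tool_pos: [0.5627, -0.2508, 0.1068]
orientation: [[-0.995, -0.097, 0.0], [-0.097, 0.995, -0.0], [-0.0, -0.0, -1.0]]
contact_force: [-4.9, -3.6, 1.2]
opening: 0.003
```

move_arm(
  rows=[
    {"x": -0.3, "y": 0, "z": 0, "ax": 0, "ay": 0, "az": 0, "jaw": 1},
    {"x": -0.2, "y": 0, "z": 0, "ax": 0, "ay": 0, "az": 0, "jaw": 1},
    {"x": 0, "y": 0, "z": 0, "ax": 0, "ay": 0, "az": 0, "jaw": 1},
  ],
)

```text
t: 18.08
tool_pos: [0.5647, -0.2487, 0.1069]
orientation: [[-0.995, -0.102, -0.008], [-0.102, 0.995, -0.003], [0.008, -0.002, -1.0]]
contact_force: [-15.9, -12.4, 3.3]
opening: 0.001
```

```bash
python3 - <<'E'
from h import *
st=arm.get_state(); print(st['tool_pos'].round(4),box(st['tool_pos']),st['contact_force'].round(1)); print(knobs('t13.png'))
E
```

```text
[ 0.5647 -0.2487  0.1069] [ 35.7 -88.9] [-15.9 -12.4   3.3]
[(array([ 62.9, 108.5]), array([-78.1, -28.9]), (447, 279, 33, 56)), (array([20.2, 22.8]), array([56.4, 87.7]), (389, 241, 11, 12)), (array([ 44.8, 130.5]), array([ 37.1, -54.6]), (456, 222, 34, 59)), (array([29.3, 36.6]), array([ 104.5, -121.3]), (483, 205, 19, 16))]
```

move_arm(
  rows=[
    {"x": 1.5, "y": 0, "z": 0, "ax": 0, "ay": 0, "az": 0, "jaw": 1},
    {"x": 0, "y": 0, "z": -3.5, "ax": 0, "ay": 0, "az": 0, "jaw": 1},
    {"x": 0, "y": 0, "z": -3.5, "ax": 0, "ay": 0, "az": 0, "jaw": 1},
    {"x": 0, "y": 0, "z": -3.5, "ax": 0, "ay": 0, "az": 0, "jaw": 1},
    {"x": 0, "y": 3.8, "z": 0, "ax": 0, "ay": 0, "az": 0, "jaw": 1},
    {"x": 0, "y": 3.8, "z": 0, "ax": 0, "ay": 0, "az": 0, "jaw": 1},
    {"x": 0, "y": 3.8, "z": 0, "ax": 0, "ay": 0, "az": 0, "jaw": 0},
    {"x": 0, "y": 3.8, "z": 0, "ax": 0, "ay": 0, "az": 0, "jaw": -1},
    {"x": 0, "y": 3.8, "z": 0, "ax": 0, "ay": 0, "az": 0, "jaw": -1},
    {"x": 0, "y": 3.8, "z": 0, "ax": 0, "ay": 0, "az": 0, "jaw": -1},
  ],
)

```text
t: 18.97
tool_pos: [0.5291, -0.0185, 0.2125]
orientation: [[-0.995, -0.103, 0.001], [-0.103, 0.995, 0.001], [-0.001, 0.001, -1.0]]
contact_force: [1.5, 0.2, -0.4]
opening: 0.565
```

move_arm(
  rows=[
    {"x": 0, "y": 3.8, "z": 0, "ax": 0, "ay": 0, "az": 0, "jaw": -1},
    {"x": 0, "y": 3.8, "z": 0, "ax": 0, "ay": 0, "az": 0, "jaw": -1},
    {"x": 0, "y": 3.8, "z": 0, "ax": 0, "ay": 0, "az": 0, "jaw": -1},
    {"x": 0, "y": 3.2, "z": 0, "ax": 0, "ay": 0, "az": 0, "jaw": -1},
    {"x": 0, "y": 0, "z": 0, "ax": 0, "ay": 0, "az": 0, "jaw": -1},
    {"x": 0, "y": 0, "z": 0, "ax": 0, "ay": 0, "az": 0, "jaw": -1},
  ],
)

```text
t: 19.47
tool_pos: [0.5141, 0.1262, 0.2123]
orientation: [[-0.994, -0.107, 0.0], [-0.107, 0.994, 0.0], [-0.0, 0.0, -1.0]]
contact_force: [0.1, 0.2, -0.8]
opening: 1.002
```

```bash
cat >> h.py <<'E'
COL={'brown':((8,110,70),(19,255,255),.019),'yellow':((20,110,70),(29,255,255),.019),'green':((30,90,60),(45,255,255),.019),'paper':((0,0,110),(180,60,255),.02)}
def scraps(s,bx,amin=25):
    for n,(lo,hi,z) in COL.items():
        for c in blobs(s,lo,hi,bx,amin): print(n,flat(s,c,z),cv2.boundingRect(c))
def state():
    st=arm.get_state(); R=st['orientation']; print('tcp',st['tool_pos'].round(4),'x-ax',R[:2,0].round(3),'F',st['contact_force'].round(1),'open',round(float(st['opening']),3),'t',round(float(st['t']),1),'q6',st['qpos'].round(2)[-1]); return st
E
python3 - <<'E'
from h import *
state(); print(knobs('t14.png'))
scraps(dict(np.load('pics/t14.npz')),(214,203,317,339))
s=shot('wrist','w2.png'); scraps(s,None,200)
E
```

```text
tcp [0.5141 0.1262 0.2123] x-ax [-0.994 -0.107] F [ 0.1  0.2 -0.8] open 1.002 t 19.5 q6 -1.58
[(array([22.5, 22.6]), array([56.5, 88.6]), (388, 241, 12, 12)), (array([21.2, 28.3]), array([ 57.9, -89.6]), (475, 230, 13, 13))]
brown (array([637.6, 274.8]), array([13.3, 20.7]), 0.017) (228, 221, 7, 10)
yellow (array([516.9, 159.6]), array([17.2, 23.6]), 1.239) (278, 274, 11, 10)
green (array([459.9, 148.4]), array([23.8, 50.4]), 0.976) (277, 295, 24, 20)
paper (array([403.8, 229.7]), array([21.3, 25.5]), 0.014) (245, 326, 11, 13)
paper (array([415.4, 195.8]), array([28.4, 30.8]), -1.385) (258, 320, 16, 14)
paper (array([550. , 268.2]), array([37. , 41.2]), 0.356) (225, 254, 17, 21)
paper (array([610. , 242.1]), array([21.1, 71.4]), 0.101) (241, 222, 11, 32)
paper (array([618.3, 155. ]), array([ 71.7, 133.7]), -1.468) (255, 215, 61, 38)
brown (array([764.6, 406.1]), array([46.4, 64.1]), -1.466) (512, 445, 58, 35)
brown (array([817.5, -98.6]), array([46.4, 64.1]), -1.466) (59, 445, 58, 35)
brown (array([616.5, 381.2]), array([ 82.6, 147.1]), -1.491) (487, 302, 153, 76)
brown (array([ 617.
[... 830 characters left out ...]
, 57)
green (array([638.4, 462.3]), array([17. , 34.5]), 0.33) (622, 351, 18, 30)
green (array([460.2, 148.1]), array([22.4, 49.5]), 0.95) (319, 129, 57, 55)
paper (array([754.1, 408.6]), array([13.5, 36.7]), 1.233) (533, 448, 28, 18)
paper (array([630.3, 448.3]), array([36.7, 84.1]), 0.33) (602, 319, 38, 73)
paper (array([602.3, 276.1]), array([10.1, 51.8]), 0.796) (440, 302, 38, 33)
paper (array([638.6,  -9.2]), array([10.8, 68. ]), -0.606) (142, 301, 47, 47)
paper (array([550.6, 264.6]), array([47.6, 51.2]), -1.217) (430, 245, 58, 48)
paper (array([ 476.5, -135. ]), array([ 9.1, 33.5]), -1.466) (0, 135, 39, 12)
paper (array([ 527.1, -106.5]), array([ 83.8, 319.5]), 0.107) (0, 0, 124, 360)
```

View pics/w2.png

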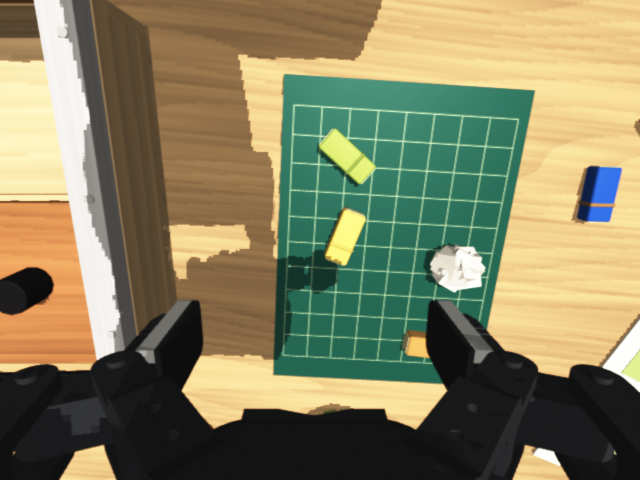

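move_arm(
  rows=[
    {"x": 2.6, "y": 1.4, "z": 0, "ax": 0, "ay": 0, "az": 0, "jaw": -0.2},
    {"x": 2.5, "y": 1.4, "z": 0, "ax": 0, "ay": 0, "az": 0, "jaw": -0.2},
    {"x": 0, "y": 0, "z": 2, "ax": 0, "ay": 0, "az": -0.106, "jaw": -0.2},
    {"x": 0, "y": 0, "z": 2, "ax": 0, "ay": 0, "az": -0.106, "jaw": -0.2},
    {"x": 0, "y": 0, "z": 2, "ax": 0, "ay": 0, "az": -0.106, "jaw": -0.2},
    {"x": 0, "y": 0, "z": 2, "ax": 0, "ay": 0, "az": -0.106, "jaw": -0.2},
    {"x": 0, "y": 0, "z": 2, "ax": 0, "ay": 0, "az": -0.106, "jaw": -0.2},
    {"x": 0, "y": 0, "z": 2, "ax": 0, "ay": 0, "az": -0.106, "jaw": -0.2},
    {"x": 0, "y": 0, "z": 2, "ax": 0, "ay": 0, "az": -0.106, "jaw": -0.2},
    {"x": 0, "y": 0, "z": 1, "ax": 0, "ay": 0, "az": -0.106, "jaw": -0.2},
  ],
)

```text
t: 20.4
tool_pos: [0.4604, 0.1449, 0.0603]
orientation: [[-0.579, -0.815, -0.003], [-0.815, 0.579, -0.0], [0.002, 0.002, -1.0]]
contact_force: [-0.4, -0.2, 0.8]
opening: 0.601
```

```bash
cat >> h.py <<'E'
def delta(x,y):
    "tool x,y shift in cm to world x,y (m)"
    st=state(); d=np.array([x,y])-st['tool_pos'][:2]; R=st['orientation'][:2]; print('shift cm',(R[:,:2].T@d*100).round(2),'yaw axis',round(float(np.arctan2(R[1,0],R[0,0])%np.pi),3))
E
python3 -c "
from h import *
delta(.460,.148)"
```

```text
tcp [0.4604 0.1449 0.0603] x-ax [-0.579 -0.815] F [-0.4 -0.2  0.8] open 0.601 t 20.4 q6 -2.38
shift cm [-0.23  0.22] yaw axis 0.953
```

move_arm(
  rows=[
    {"x": -0.2, "y": 0.2, "z": 2.8, "ax": 0, "ay": 0, "az": 0, "jaw": -0.2},
    {"x": 0, "y": 0, "z": 2.7, "ax": 0, "ay": 0, "az": 0, "jaw": -0.2},
    {"x": 0, "y": 0, "z": 0, "ax": 0, "ay": 0, "az": 0, "jaw": -0.2},
    {"x": 0, "y": 0, "z": 0, "ax": 0, "ay": 0, "az": 0, "jaw": 1},
    {"x": 0, "y": 0, "z": 0, "ax": 0, "ay": 0, "az": 0, "jaw": 1},
    {"x": 0, "y": 0, "z": 0, "ax": 0, "ay": 0, "az": 0, "jaw": 1},
    {"x": 0, "y": 0, "z": 0, "ax": 0, "ay": 0, "az": 0, "jaw": 1},
    {"x": 0, "y": 0, "z": 0, "ax": 0, "ay": 0, "az": 0, "jaw": 1},
  ],
  squeeze=50,
)

```text
t: 21.07
tool_pos: [0.462, 0.1491, 0.0089]
orientation: [[-0.581, -0.814, 0.003], [-0.814, 0.581, 0.0], [-0.002, -0.003, -1.0]]
contact_force: [-0.5, -2.2, 7.6]
opening: 0.242
```

move_arm(
  rows=[
    {"x": 0, "y": 0, "z": -3, "ax": 0, "ay": 0, "az": 0, "jaw": 1},
    {"x": 0, "y": 0, "z": -4, "ax": 0, "ay": 0, "az": 0, "jaw": 1},
    {"x": 0, "y": 0, "z": -4, "ax": 0, "ay": 0, "az": 0, "jaw": 1},
    {"x": 0, "y": 0, "z": -4, "ax": 0, "ay": 0, "az": 0, "jaw": 1},
  ],
)

```text
t: 21.4
tool_pos: [0.4603, 0.1492, 0.1597]
orientation: [[-0.581, -0.814, 0.0], [-0.814, 0.581, 0.0], [-0.0, -0.0, -1.0]]
contact_force: [1.7, 0.7, 0.2]
opening: 0.24
```

```bash
python3 -c "
from h import *
mouth=B+RB@np.array([-.062,.0]); print(mouth)
print(B+RB@np.array([-.068,.06]))
delta(*(B+RB@np.array([-.068,.06])))"
```

```text
[ 0.45832859 -0.17037471]
[ 0.44619131 -0.11130961]
tcp [0.4603 0.1492 0.1597] x-ax [-0.581 -0.814] F [1.7 0.7 0.2] open 0.24 t 21.4 q6 -2.37
shift cm [ 22.01 -14.  ] yaw axis 0.95
```

move_arm(
  rows=[
    {"x": 3.15, "y": -2.0, "z": 0, "ax": 0, "ay": 0, "az": 0, "jaw": 1},
    {"x": 3.15, "y": -2.0, "z": 0, "ax": 0, "ay": 0, "az": 0, "jaw": 1},
    {"x": 3.15, "y": -2.0, "z": 0, "ax": 0, "ay": 0, "az": 0, "jaw": 1},
    {"x": 3.15, "y": -2.0, "z": 0, "ax": 0, "ay": 0, "az": 0, "jaw": 1},
    {"x": 3.15, "y": -2.0, "z": 0, "ax": 0, "ay": 0, "az": 0, "jaw": 1},
    {"x": 3.15, "y": -2.0, "z": 0, "ax": 0, "ay": 0, "az": 0, "jaw": 1},
    {"x": 3.15, "y": -2.0, "z": 0, "ax": 0, "ay": 0, "az": 0, "jaw": 1},
    {"x": 0, "y": 0, "z": 0, "ax": 0, "ay": 0, "az": 0, "jaw": 1},
  ],
)

```text
t: 22.07
tool_pos: [0.4466, -0.1173, 0.1582]
orientation: [[-0.586, -0.811, 0.002], [-0.811, 0.586, -0.003], [0.001, -0.004, -1.0]]
contact_force: [0.5, -0.0, 0.8]
opening: 0.234
```

```bash
python3 -c "
from h import *
print(box(state()['tool_pos']))"
```

```text
tcp [ 0.4466 -0.1173  0.1582] x-ax [-0.586 -0.811] F [ 0.5 -0.   0.8] open 0.234 t 22.1 q6 -2.94
[-68.2  54. ]
```

move_arm(
  rows=[
    {"x": 0, "y": 0, "z": 3.3, "ax": 0, "ay": 0, "az": 0, "jaw": 1},
    {"x": 0, "y": 0, "z": 3.3, "ax": 0, "ay": 0, "az": 0, "jaw": 1},
    {"x": 0, "y": 0, "z": 3.2, "ax": 0, "ay": 0, "az": 0, "jaw": 1},
    {"x": 0, "y": 0, "z": 0, "ax": 0, "ay": 0, "az": 0, "jaw": 0.1},
    {"x": 0, "y": 0, "z": 0, "ax": 0, "ay": 0, "az": 0, "jaw": 0.0},
    {"x": 0, "y": 0, "z": 0, "ax": 0, "ay": 0, "az": 0, "jaw": -0.1},
    {"x": 0, "y": 0, "z": -3.5, "ax": 0, "ay": 0, "az": 0, "jaw": -0.1},
    {"x": 0, "y": 0, "z": -3.5, "ax": 0, "ay": 0, "az": 0, "jaw": -0.1},
    {"x": 0, "y": 0, "z": -3.5, "ax": 0, "ay": 0, "az": 0, "jaw": -0.1},
  ],
)

```text
t: 22.82
tool_pos: [0.4468, -0.1115, 0.168]
orientation: [[-0.581, -0.814, 0.003], [-0.814, 0.581, -0.001], [-0.001, -0.003, -1.0]]
contact_force: [1.2, -0.5, -0.6]
opening: 0.545
```

move_arm(
  rows=[
    {"x": 0, "y": 0, "z": -1, "ax": 0, "ay": 0, "az": 0.12, "jaw": -0.2},
    {"x": 0, "y": 0, "z": 0, "ax": 0, "ay": 0, "az": 0.12, "jaw": -0.2},
    {"x": 0, "y": 0, "z": 0, "ax": 0, "ay": 0, "az": 0.12, "jaw": -0.2},
    {"x": 0, "y": 0, "z": 0, "ax": 0, "ay": 0, "az": 0.12, "jaw": -0.2},
    {"x": 0, "y": 0, "z": 0, "ax": 0, "ay": 0, "az": 0.12, "jaw": -0.2},
    {"x": 0, "y": 0, "z": 0, "ax": 0, "ay": 0, "az": 0.12, "jaw": -0.2},
    {"x": 0, "y": 0, "z": 0, "ax": 0, "ay": 0, "az": 0.12, "jaw": -0.2},
    {"x": 0, "y": 0, "z": 0, "ax": 0, "ay": 0, "az": 0.12, "jaw": -0.2},
    {"x": 0, "y": 0, "z": 0, "ax": 0, "ay": 0, "az": 0.12, "jaw": -0.2},
    {"x": 0, "y": 0, "z": 0, "ax": 0, "ay": 0, "az": 0.12, "jaw": -0.2},
  ],
)

```text
t: 23.65
tool_pos: [0.4472, -0.1116, 0.1771]
orientation: [[-0.968, 0.253, 0.004], [0.253, 0.968, -0.002], [-0.005, -0.001, -1.0]]
contact_force: [0.1, -0.5, -0.7]
opening: 0.599
```

```bash
python3 -c "
from h import *
delta(.533,.155)
s=shot('top','t15.png'); scraps(s,(214,203,317,339),100)
s=shot('wrist','w3.png')"
```

```text
tcp [ 0.4472 -0.1116  0.1771] x-ax [-0.968  0.253] F [ 0.1 -0.5 -0.7] open 0.599 t 23.6 q6 -1.73
shift cm [-1.57 27.97] yaw axis 2.886
brown (array([636.3, 257.1]), array([22.7, 49.2]), 1.56) (228, 221, 23, 11)
brown (array([587.7,  87.6]), array([ 11.1, 199.1]), 0.042) (311, 203, 6, 90)
yellow (array([532.5, 155. ]), array([23.4, 51.1]), -0.242) (278, 260, 15, 25)
paper (array([551.1, 265.1]), array([41.2, 43.7]), -1.215) (225, 254, 21, 21)
```

View pics/w3.png

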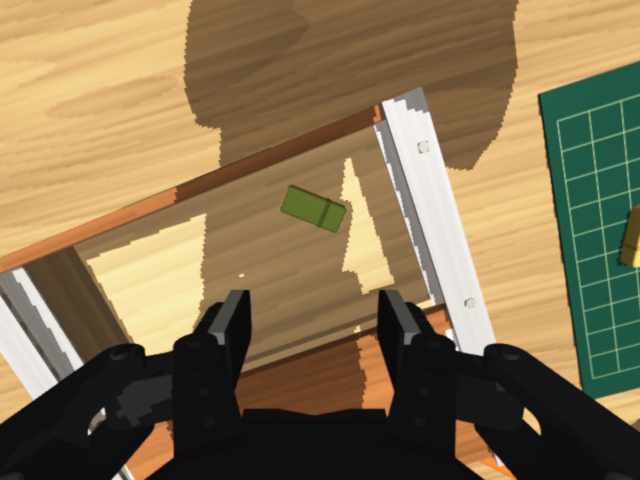

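Green lies on the box floor at pixel (313,208). Yellow, brown and paper have not moved on the mat.

move_arm(
  rows=[
    {"x": -0.2, "y": 3.5, "z": 0, "ax": 0, "ay": 0, "az": 0, "jaw": -0.2},
    {"x": -0.2, "y": 3.5, "z": 0, "ax": 0, "ay": 0, "az": 0, "jaw": -0.2},
    {"x": -0.2, "y": 3.5, "z": 0, "ax": 0, "ay": 0, "az": 0, "jaw": -0.2},
    {"x": -0.2, "y": 3.5, "z": 0, "ax": 0, "ay": 0, "az": 0, "jaw": -0.2},
    {"x": -0.2, "y": 3.5, "z": 0, "ax": 0, "ay": 0, "az": 0, "jaw": -0.2},
    {"x": -0.2, "y": 3.5, "z": 0, "ax": 0, "ay": 0, "az": 0, "jaw": -0.2},
    {"x": -0.2, "y": 3.5, "z": 2, "ax": 0, "ay": 0, "az": 0, "jaw": -0.2},
    {"x": -0.2, "y": 3.5, "z": 2, "ax": 0, "ay": 0, "az": 0, "jaw": -0.2},
    {"x": 0, "y": 0, "z": 4, "ax": 0, "ay": 0, "az": 0, "jaw": -0.2},
    {"x": 0, "y": 0, "z": 4, "ax": 0, "ay": 0, "az": 0, "jaw": -0.2},
  ],
)

```text
t: 24.58
tool_pos: [0.5332, 0.1584, 0.0558]
orientation: [[-0.971, 0.239, 0.007], [0.239, 0.971, 0.001], [-0.006, 0.003, -1.0]]
contact_force: [-0.1, -0.1, -0.1]
opening: 0.598
```

```bash
python3 -c "
from h import *
delta(.533,.155)"
```

```text
tcp [0.5332 0.1584 0.0558] x-ax [-0.971  0.239] F [-0.1 -0.1 -0.1] open 0.598 t 24.6 q6 -1.18
shift cm [-0.07 -0.34] yaw axis 2.9
```

move_arm(
  rows=[
    {"x": -0.1, "y": -0.3, "z": 2.5, "ax": 0, "ay": 0, "az": 0, "jaw": -0.2},
    {"x": 0, "y": 0, "z": 2.5, "ax": 0, "ay": 0, "az": 0, "jaw": -0.2},
    {"x": 0, "y": 0, "z": 0, "ax": 0, "ay": 0, "az": 0, "jaw": 1},
    {"x": 0, "y": 0, "z": 0, "ax": 0, "ay": 0, "az": 0, "jaw": 1},
    {"x": 0, "y": 0, "z": 0, "ax": 0, "ay": 0, "az": 0, "jaw": 1},
    {"x": 0, "y": 0, "z": 0, "ax": 0, "ay": 0, "az": 0, "jaw": 1},
    {"x": 0, "y": 0, "z": -3.5, "ax": 0, "ay": 0, "az": 0, "jaw": 1},
    {"x": 0, "y": 0, "z": -4, "ax": 0, "ay": 0, "az": 0, "jaw": 1},
    {"x": 0, "y": 0, "z": -4, "ax": 0, "ay": 0, "az": 0, "jaw": 1},
    {"x": 0, "y": 0, "z": -3.5, "ax": 0, "ay": 0, "az": 0, "jaw": 1},
  ],
)

```text
t: 25.42
tool_pos: [0.5317, 0.1527, 0.1582]
orientation: [[-0.969, 0.246, 0.003], [0.246, 0.969, 0.001], [-0.003, 0.001, -1.0]]
contact_force: [1.0, -0.5, 0.2]
opening: 0.246
```

move_arm(
  rows=[
    {"x": 0, "y": -3.7, "z": 0, "ax": 0, "ay": 0, "az": 0, "jaw": 1},
    {"x": 0, "y": -3.7, "z": 0, "ax": 0, "ay": 0, "az": 0, "jaw": 1},
    {"x": 0, "y": -3.7, "z": 0, "ax": 0, "ay": 0, "az": 0, "jaw": 1},
    {"x": 0, "y": -3.7, "z": 0, "ax": 0, "ay": 0, "az": 0, "jaw": 1},
    {"x": 0, "y": -3.7, "z": 0, "ax": 0, "ay": 0, "az": 0, "jaw": 1},
    {"x": 0, "y": -3.7, "z": 0, "ax": 0, "ay": 0, "az": 0, "jaw": 1},
    {"x": 0, "y": -3.7, "z": 0, "ax": 0, "ay": 0, "az": 0, "jaw": 1},
    {"x": 0, "y": -3.7, "z": 0, "ax": 0, "ay": 0, "az": 0, "jaw": 1},
    {"x": 0, "y": -3.7, "z": 0, "ax": 0, "ay": 0, "az": 0, "jaw": 1},
  ],
)

```text
t: 26.17
tool_pos: [0.4485, -0.1718, 0.1557]
orientation: [[-0.969, 0.246, 0.002], [0.246, 0.969, -0.001], [-0.002, -0.001, -1.0]]
contact_force: [1.3, 0.0, 0.5]
opening: 0.238
```

```bash
python3 -c "
from h import *
print(box(state()['tool_pos']))"
```

```text
tcp [ 0.4485 -0.1718  0.1557] x-ax [-0.969  0.246] F [1.3 0.  0.5] open 0.238 t 26.2 q6 -1.85
[-72.   -0.4]
```

move_arm(
  rows=[
    {"x": 0, "y": 0, "z": 3.3, "ax": 0, "ay": 0, "az": 0, "jaw": 1},
    {"x": 0, "y": 0, "z": 3.3, "ax": 0, "ay": 0, "az": 0, "jaw": 1},
    {"x": 0, "y": 0, "z": 3.0, "ax": 0, "ay": 0, "az": 0, "jaw": 1},
    {"x": 0, "y": 0, "z": 0, "ax": 0, "ay": 0, "az": 0, "jaw": 0.1},
    {"x": 0, "y": 0, "z": 0, "ax": 0, "ay": 0, "az": 0, "jaw": 0.0},
    {"x": 0, "y": 0, "z": 0, "ax": 0, "ay": 0, "az": 0, "jaw": -0.1},
    {"x": 0, "y": 0, "z": -3.5, "ax": 0, "ay": 0, "az": 0, "jaw": -0.1},
    {"x": 0, "y": 0, "z": -3.5, "ax": 0, "ay": 0, "az": 0, "jaw": -0.1},
    {"x": 0, "y": 0, "z": -3.5, "ax": 0, "ay": 0, "az": 0, "jaw": -1},
    {"x": 0, "y": 0, "z": 0, "ax": 0, "ay": 0, "az": 0, "jaw": -1},
  ],
)

```text
t: 27.0
tool_pos: [0.4531, -0.1719, 0.1723]
orientation: [[-0.969, 0.246, 0.014], [0.246, 0.969, -0.008], [-0.016, -0.004, -1.0]]
contact_force: [1.3, -1.6, 0.1]
opening: 0.815
```

```bash
python3 -c "
from h import *
delta(.551,.265)
s=shot('top','t16.png'); scraps(s,(214,203,317,339),100)
s=shot('wrist','w4.png'); scraps(s,(120,60,480,330),200)"
```

```text
tcp [ 0.4531 -0.1719  0.1723] x-ax [-0.969  0.246] F [ 1.3 -1.6  0.1] open 0.815 t 27.0 q6 -1.84
shift cm [ 1.26 44.76] yaw axis 2.893
brown (array([636.3, 257.1]), array([22.7, 49.2]), 1.56) (228, 221, 23, 11)
brown (array([588.7,  91.4]), array([  8.9, 196.7]), -0.01) (312, 203, 5, 89)
paper (array([551.6, 265.6]), array([41.8, 44.6]), -1.109) (224, 254, 22, 21)
brown (array([562.4, -68.4]), array([27.8, 28.5]), -0.129) (446, 299, 34, 31)
brown (array([ 437.4, -179.5]), array([213.1, 299.1]), 1.323) (120, 60, 360, 270)
yellow (array([ 441.5, -167.5]), array([22.4, 51.2]), -0.224) (301, 176, 30, 65)
green (array([ 436.8, -109.2]), array([22.5, 50.4]), 0.923) (354, 160, 68, 49)
paper (array([ 482.7, -346.3]), array([23.1, 52.1]), 0.068) (120, 276, 30, 54)
```

move_arm(
  rows=[
    {"x": 0.1, "y": 4.0, "z": 0, "ax": 0, "ay": 0, "az": 0, "jaw": -1},
    {"x": 0.1, "y": 4.0, "z": 0, "ax": 0, "ay": 0, "az": 0, "jaw": -1},
    {"x": 0.1, "y": 4.0, "z": 0, "ax": 0, "ay": 0, "az": 0, "jaw": -1},
    {"x": 0.1, "y": 4.0, "z": 0, "ax": 0, "ay": 0, "az": 0, "jaw": -1},
    {"x": 0.1, "y": 4.0, "z": 0, "ax": 0, "ay": 0, "az": 0, "jaw": -1},
    {"x": 0.1, "y": 4.0, "z": 0, "ax": 0, "ay": 0, "az": 0, "jaw": -1},
    {"x": 0.2, "y": 4.0, "z": 0, "ax": 0, "ay": 0, "az": 0, "jaw": -1},
    {"x": 0.2, "y": 4.0, "z": 0, "ax": 0, "ay": 0, "az": 0, "jaw": -1},
    {"x": 0.2, "y": 4.0, "z": 0, "ax": 0, "ay": 0, "az": 0, "jaw": -1},
    {"x": 0.1, "y": 4.0, "z": 0, "ax": 0, "ay": 0, "az": 0, "jaw": -1},
  ],
)

```text
t: 27.93
tool_pos: [0.5347, 0.223, 0.1633]
orientation: [[-0.969, 0.246, -0.0], [0.246, 0.969, -0.0], [0.0, -0.0, -1.0]]
contact_force: [1.5, -0.8, 0.3]
opening: 1.003
```

move_arm(
  rows=[
    {"x": 0, "y": 4.0, "z": 0, "ax": 0, "ay": 0, "az": 0, "jaw": -1},
    {"x": 0, "y": 0.8, "z": 3.5, "ax": 0, "ay": 0, "az": 0, "jaw": -1},
    {"x": 0, "y": 0, "z": 3.5, "ax": 0, "ay": 0, "az": 0, "jaw": -1},
    {"x": 0, "y": 0, "z": 0, "ax": 0, "ay": 0, "az": 0, "jaw": -1},
  ],
)

```text
t: 28.27
tool_pos: [0.5425, 0.267, 0.0865]
orientation: [[-0.969, 0.245, -0.012], [0.245, 0.97, -0.004], [0.011, -0.007, -1.0]]
contact_force: [-2.0, -0.7, -1.4]
opening: 0.999
```

```bash
python3 -c "
from h import *
delta(.551,.265)
s=shot('wrist','w5.png')
for c in blobs(s,*COL['paper'][:2],(200,60,480,330),200): print(flat(s,c,.02),cv2.boundingRect(c))"
```

```text
tcp [0.5425 0.267  0.0865] x-ax [-0.969  0.245] F [-2.  -0.7 -1.4] open 0.999 t 28.3 q6 -0.99
shift cm [-0.87  0.01] yaw axis 2.894
(array([598.9, 341.2]), array([ 6.9, 29.3]), 0.466) (438, 301, 37, 29)
(array([502.2, 257.3]), array([ 85.4, 147.1]), 0.043) (200, 60, 183, 251)
```

move_arm(
  rows=[
    {"x": -0.8, "y": 0, "z": 2.5, "ax": 0, "ay": 0, "az": 0, "jaw": -1},
    {"x": 0, "y": 0, "z": 2.5, "ax": 0, "ay": 0, "az": 0, "jaw": -1},
    {"x": 0, "y": 0, "z": 2.4, "ax": 0, "ay": 0, "az": 0, "jaw": -1},
    {"x": 0, "y": 0, "z": 0, "ax": 0, "ay": 0, "az": 0, "jaw": 1},
    {"x": 0, "y": 0, "z": 0, "ax": 0, "ay": 0, "az": 0, "jaw": 1},
    {"x": 0, "y": 0, "z": 0, "ax": 0, "ay": 0, "az": 0, "jaw": 1},
    {"x": 0, "y": 0, "z": 0, "ax": 0, "ay": 0, "az": 0, "jaw": 1},
    {"x": 0, "y": 0, "z": 0, "ax": 0, "ay": 0, "az": 0, "jaw": 1},
  ],
)

```text
t: 28.98
tool_pos: [0.5567, 0.2657, 0.0228]
orientation: [[-0.969, 0.247, 0.005], [0.247, 0.969, 0.002], [-0.004, 0.003, -1.0]]
contact_force: [-1.5, -1.5, 7.6]
opening: 0.44
```

move_arm(
  rows=[
    {"x": 0, "y": 0, "z": -3.5, "ax": 0, "ay": 0, "az": 0, "jaw": 1},
    {"x": 0, "y": 0, "z": -4, "ax": 0, "ay": 0, "az": 0, "jaw": 1},
    {"x": 0, "y": 0, "z": -4, "ax": 0, "ay": 0, "az": 0, "jaw": 1},
    {"x": 0, "y": 0, "z": -4, "ax": 0, "ay": 0, "az": 0, "jaw": 1},
    {"x": 0, "y": 0, "z": 0, "ax": 0, "ay": 0, "az": 0, "jaw": 1},
  ],
)

```text
t: 29.4
tool_pos: [0.5591, 0.2668, 0.1858]
orientation: [[-0.969, 0.247, 0.018], [0.247, 0.969, 0.006], [-0.016, 0.01, -1.0]]
contact_force: [1.9, 0.5, 1.0]
opening: 0.436
```

```bash
python3 -c "
from h import *
delta(*(B+RB@np.array([-.066,-.06])))"
```

```text
tcp [0.5591 0.2668 0.1858] x-ax [-0.969  0.247] F [1.9 0.5 1. ] open 0.436 t 29.4 q6 -1.0
shift cm [ -2.73 -50.62] yaw axis 2.892
```

move_arm(
  rows=[
    {"x": -0.2, "y": -3.9, "z": 0, "ax": 0, "ay": 0, "az": 0, "jaw": 1},
    {"x": -0.2, "y": -3.9, "z": 0, "ax": 0, "ay": 0, "az": 0, "jaw": 1},
    {"x": -0.2, "y": -3.9, "z": 0, "ax": 0, "ay": 0, "az": 0, "jaw": 1},
    {"x": -0.2, "y": -3.9, "z": 0, "ax": 0, "ay": 0, "az": 0, "jaw": 1},
    {"x": -0.2, "y": -3.9, "z": 0, "ax": 0, "ay": 0, "az": 0, "jaw": 1},
    {"x": -0.2, "y": -3.9, "z": 0, "ax": 0, "ay": 0, "az": 0, "jaw": 1},
    {"x": -0.2, "y": -3.9, "z": 0, "ax": 0, "ay": 0, "az": 0, "jaw": 1},
    {"x": -0.2, "y": -3.9, "z": 0, "ax": 0, "ay": 0, "az": 0, "jaw": 1},
    {"x": -0.2, "y": -3.9, "z": 0, "ax": 0, "ay": 0, "az": 0, "jaw": 1},
    {"x": -0.2, "y": -3.9, "z": 0, "ax": 0, "ay": 0, "az": 0, "jaw": 1},
  ],
)

```text
t: 30.23
tool_pos: [0.4776, -0.1195, 0.176]
orientation: [[-0.969, 0.247, 0.003], [0.247, 0.969, -0.001], [-0.003, -0.0, -1.0]]
contact_force: [0.3, -0.7, -1.0]
opening: 0.44
```

move_arm(
  rows=[
    {"x": -0.2, "y": -3.9, "z": 0, "ax": 0, "ay": 0, "az": 0, "jaw": 1},
    {"x": -0.2, "y": -3.9, "z": 0, "ax": 0, "ay": 0, "az": 0, "jaw": 1},
    {"x": -0.2, "y": -3.8, "z": 0, "ax": 0, "ay": 0, "az": 0, "jaw": 1},
    {"x": 0, "y": 0, "z": 0, "ax": 0, "ay": 0, "az": 0, "jaw": 1},
  ],
)

```text
t: 30.57
tool_pos: [0.4543, -0.2379, 0.1759]
orientation: [[-0.968, 0.252, 0.003], [0.252, 0.968, -0.005], [-0.004, -0.004, -1.0]]
contact_force: [1.0, 0.8, 0.5]
opening: 0.434
```

```bash
python3 -c "
from h import *
print(box(state()['tool_pos']))"
```

```text
tcp [ 0.4543 -0.2379  0.1759] x-ax [-0.968  0.252] F [1.  0.8 0.5] open 0.434 t 30.6 q6 -1.95
[-72.9 -66.7]
```

move_arm(
  rows=[
    {"x": 0, "y": 0, "z": 3.5, "ax": 0, "ay": 0, "az": 0, "jaw": 1},
    {"x": 0, "y": 0, "z": 3.5, "ax": 0, "ay": 0, "az": 0, "jaw": 1},
    {"x": 0, "y": 0, "z": 3.5, "ax": 0, "ay": 0, "az": 0, "jaw": 1},
    {"x": 0, "y": 0, "z": 0, "ax": 0, "ay": 0, "az": 0, "jaw": -0.1},
    {"x": 0, "y": 0, "z": 0, "ax": 0, "ay": 0, "az": 0, "jaw": -0.3},
    {"x": 0, "y": 0, "z": 0, "ax": 0, "ay": 0, "az": 0, "jaw": -0.3},
    {"x": 0, "y": 0, "z": -3.5, "ax": 0, "ay": 0, "az": 0, "jaw": -0.3},
    {"x": 0, "y": 0, "z": -3.5, "ax": 0, "ay": 0, "az": 0, "jaw": -0.3},
    {"x": 0, "y": 0, "z": -3.5, "ax": 0, "ay": 0, "az": 0, "jaw": -0.3},
  ],
)

```text
t: 31.32
tool_pos: [0.4557, -0.2316, 0.1785]
orientation: [[-0.969, 0.247, 0.003], [0.247, 0.969, -0.002], [-0.004, -0.001, -1.0]]
contact_force: [1.3, -0.3, -0.0]
opening: 0.649
```

move_arm(
  rows=[
    {"x": 0, "y": 0, "z": 0, "ax": 0, "ay": 0, "az": 0.121, "jaw": -0.2},
    {"x": 0, "y": 0, "z": 0, "ax": 0, "ay": 0, "az": 0.121, "jaw": -0.2},
    {"x": 0, "y": 0, "z": 0, "ax": 0, "ay": 0, "az": 0.121, "jaw": -0.2},
    {"x": 0, "y": 0, "z": 0, "ax": 0, "ay": 0, "az": 0.121, "jaw": -0.2},
    {"x": 0, "y": 0, "z": 0, "ax": 0, "ay": 0, "az": 0.121, "jaw": -0.2},
    {"x": 0, "y": 0, "z": 0, "ax": 0, "ay": 0, "az": 0.121, "jaw": -0.2},
    {"x": 0, "y": 0, "z": 0, "ax": 0, "ay": 0, "az": 0.121, "jaw": -0.2},
    {"x": 0, "y": 0, "z": 0, "ax": 0, "ay": 0, "az": 0.121, "jaw": -0.2},
    {"x": 0, "y": 0, "z": 0, "ax": 0, "ay": 0, "az": 0.121, "jaw": -0.2},
    {"x": 0, "y": 0, "z": 0, "ax": 0, "ay": 0, "az": 0.121, "jaw": -0.2},
  ],
)

```text
t: 32.15
tool_pos: [0.4561, -0.2319, 0.1777]
orientation: [[-0.105, 0.994, 0.005], [0.994, 0.105, -0.003], [-0.004, 0.004, -1.0]]
contact_force: [0.2, 0.6, 0.5]
opening: 0.602
```

move_arm(
  rows=[
    {"x": 0, "y": 0, "z": 0, "ax": 0, "ay": 0, "az": 0.121, "jaw": -0.2},
    {"x": 0, "y": 0, "z": 0, "ax": 0, "ay": 0, "az": 0, "jaw": -0.2},
  ],
)

```text
t: 32.32
tool_pos: [0.456, -0.2319, 0.1774]
orientation: [[0.014, 1.0, 0.004], [1.0, -0.014, -0.003], [-0.003, 0.004, -1.0]]
contact_force: [-0.4, -0.4, 0.3]
opening: 0.599
```

```bash
python3 -c "
from h import *
delta(.637,.257)
s=shot('top','t17.png'); scraps(s,(214,203,317,339),100)"
```

```text
tcp [ 0.456  -0.2319  0.1774] x-ax [0.014 1.   ] F [-0.4 -0.4  0.3] open 0.599 t 32.3 q6 -0.61
shift cm [49.13 17.41] yaw axis 1.557
brown (array([636.3, 257.1]), array([22.7, 49.2]), 1.56) (228, 221, 23, 11)
brown (array([586.5,  91.4]), array([  8.9, 201. ]), -0.01) (312, 203, 5, 91)
```

View pics/t17.png

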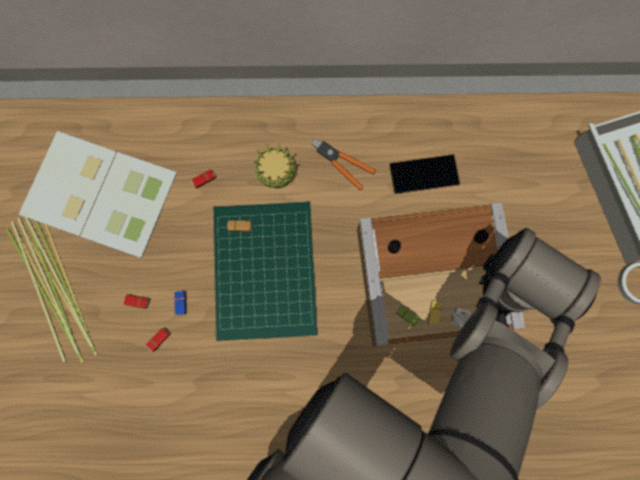

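The top view shows green (407,315), yellow (435,312) and paper (461,318) in the open box. Only brown at (239,226) is left. The basket, snips and phone are where they started.

move_arm(
  rows=[
    {"x": 3.8, "y": 1.3, "z": 0, "ax": 0, "ay": 0, "az": 0, "jaw": -0.2},
    {"x": 3.8, "y": 1.3, "z": 0, "ax": 0, "ay": 0, "az": 0, "jaw": -0.2},
    {"x": 3.8, "y": 1.3, "z": 0, "ax": 0, "ay": 0, "az": 0, "jaw": -0.2},
    {"x": 3.8, "y": 1.3, "z": 0, "ax": 0, "ay": 0, "az": 0, "jaw": -0.2},
    {"x": 3.8, "y": 1.3, "z": 0, "ax": 0, "ay": 0, "az": 0, "jaw": -0.2},
    {"x": 3.8, "y": 1.3, "z": 0, "ax": 0, "ay": 0, "az": 0, "jaw": -0.2},
    {"x": 3.8, "y": 1.3, "z": 0, "ax": 0, "ay": 0, "az": 0, "jaw": -0.2},
    {"x": 3.8, "y": 1.3, "z": 0, "ax": 0, "ay": 0, "az": 0, "jaw": -0.2},
    {"x": 3.8, "y": 1.3, "z": 0, "ax": 0, "ay": 0, "az": 0, "jaw": -0.2},
    {"x": 3.8, "y": 1.3, "z": 0, "ax": 0, "ay": 0, "az": 0, "jaw": -0.2},
  ],
)

```text
t: 33.2
tool_pos: [0.5896, 0.1495, 0.1763]
orientation: [[0.005, 1.0, 0.003], [1.0, -0.005, 0.0], [0.0, 0.003, -1.0]]
contact_force: [1.1, -0.2, 0.8]
opening: 0.597
```

move_arm(
  rows=[
    {"x": 3.8, "y": 1.3, "z": 0, "ax": 0, "ay": 0, "az": 0, "jaw": -0.2},
    {"x": 3.8, "y": 1.3, "z": 0, "ax": 0, "ay": 0, "az": 0, "jaw": -0.2},
    {"x": 3.5, "y": 1.5, "z": 0, "ax": 0, "ay": 0, "az": 0, "jaw": -0.2},
    {"x": 0, "y": 0, "z": 3.5, "ax": 0, "ay": 0, "az": 0, "jaw": -0.2},
    {"x": 0, "y": 0, "z": 3.5, "ax": 0, "ay": 0, "az": 0, "jaw": -0.2},
    {"x": 0, "y": 0, "z": 3.5, "ax": 0, "ay": 0, "az": 0, "jaw": -0.2},
    {"x": 0, "y": 0, "z": 0, "ax": 0, "ay": 0, "az": 0, "jaw": -0.2},
  ],
)

```text
t: 33.78
tool_pos: [0.6269, 0.2572, 0.063]
orientation: [[0.005, 1.0, -0.011], [1.0, -0.005, -0.003], [-0.003, -0.011, -1.0]]
contact_force: [-1.1, -0.7, -0.8]
opening: 0.602
```

```bash
python3 -c "
from h import *
delta(.637,.257)"
```

```text
tcp [0.6269 0.2572 0.063 ] x-ax [0.005 1.   ] F [-1.1 -0.7 -0.8] open 0.602 t 33.8 q6 0.28
shift cm [-0.01  1.01] yaw axis 1.565
```

move_arm(
  rows=[
    {"x": 0, "y": 0.8, "z": 2.9, "ax": 0, "ay": 0, "az": 0, "jaw": -0.2},
    {"x": 0, "y": 0, "z": 2.8, "ax": 0, "ay": 0, "az": 0, "jaw": -0.2},
    {"x": 0, "y": 0, "z": 0, "ax": 0, "ay": 0, "az": 0, "jaw": 1},
    {"x": 0, "y": 0, "z": 0, "ax": 0, "ay": 0, "az": 0, "jaw": 1},
    {"x": 0, "y": 0, "z": 0, "ax": 0, "ay": 0, "az": 0, "jaw": 1},
    {"x": 0, "y": 0, "z": 0, "ax": 0, "ay": 0, "az": 0, "jaw": 1},
    {"x": 0, "y": 0, "z": -3.5, "ax": 0, "ay": 0, "az": 0, "jaw": 1},
    {"x": 0, "y": 0, "z": -4, "ax": 0, "ay": 0, "az": 0, "jaw": 1},
    {"x": 0, "y": 0, "z": -4, "ax": 0, "ay": 0, "az": 0, "jaw": 1},
    {"x": 0, "y": 0, "z": -4, "ax": 0, "ay": 0, "az": 0, "jaw": 1},
  ],
)

```text
t: 34.62
tool_pos: [0.639, 0.2578, 0.1717]
orientation: [[0.009, 1.0, 0.003], [1.0, -0.009, 0.001], [0.001, 0.003, -1.0]]
contact_force: [0.9, 0.5, -0.1]
opening: 0.235
```

```bash
python3 -c "
from h import *
delta(*(B+RB@np.array([-.066,.045])))"
```

```text
tcp [0.639  0.2578 0.1717] x-ax [0.009 1.   ] F [ 0.9  0.5 -0.1] open 0.235 t 34.6 q6 0.28
shift cm [-38.56 -18.57] yaw axis 1.561
```

move_arm(
  rows=[
    {"x": -3.5, "y": -1.7, "z": 0, "ax": 0, "ay": 0, "az": 0, "jaw": 1},
    {"x": -3.5, "y": -1.7, "z": 0, "ax": 0, "ay": 0, "az": 0, "jaw": 1},
    {"x": -3.5, "y": -1.7, "z": 0, "ax": 0, "ay": 0, "az": 0, "jaw": 1},
    {"x": -3.5, "y": -1.7, "z": 0, "ax": 0, "ay": 0, "az": 0, "jaw": 1},
    {"x": -3.5, "y": -1.7, "z": 0, "ax": 0, "ay": 0, "az": 0, "jaw": 1},
    {"x": -3.5, "y": -1.7, "z": 0, "ax": 0, "ay": 0, "az": 0, "jaw": 1},
    {"x": -3.5, "y": -1.7, "z": 0, "ax": 0, "ay": 0, "az": 0, "jaw": 1},
    {"x": -3.5, "y": -1.7, "z": 0, "ax": 0, "ay": 0, "az": 0, "jaw": 1},
    {"x": -3.5, "y": -1.7, "z": 0, "ax": 0, "ay": 0, "az": 0, "jaw": 1},
    {"x": -3.5, "y": -1.7, "z": 0, "ax": 0, "ay": 0, "az": 0, "jaw": 1},
  ],
)

```text
t: 35.45
tool_pos: [0.465, -0.0921, 0.1695]
orientation: [[0.009, 1.0, 0.004], [1.0, -0.009, -0.001], [-0.001, 0.004, -1.0]]
contact_force: [0.7, -0.5, 0.5]
opening: 0.232
```

move_arm(
  rows=[
    {"x": -3.5, "y": -1.6, "z": 0, "ax": 0, "ay": 0, "az": 0, "jaw": 1},
    {"x": 0, "y": 0, "z": 0, "ax": 0, "ay": 0, "az": 0, "jaw": 1},
  ],
)

```text
t: 35.62
tool_pos: [0.4474, -0.1307, 0.1695]
orientation: [[0.015, 1.0, 0.003], [1.0, -0.015, -0.003], [-0.003, 0.003, -1.0]]
contact_force: [1.3, -0.3, 1.0]
opening: 0.231
```

```bash
python3 -c "
from h import *
print(box(state()['tool_pos']))"
```

```text
tcp [ 0.4474 -0.1307  0.1695] x-ax [0.015 1.   ] F [ 1.3 -0.3  1. ] open 0.231 t 35.6 q6 -0.43
[-68.8  40.6]
```

move_arm(
  rows=[
    {"x": 0, "y": 0, "z": 3.5, "ax": 0, "ay": 0, "az": 0, "jaw": 1},
    {"x": 0, "y": 0, "z": 3.5, "ax": 0, "ay": 0, "az": 0, "jaw": 1},
    {"x": 0, "y": 0, "z": 3.5, "ax": 0, "ay": 0, "az": 0, "jaw": 1},
    {"x": 0, "y": 0, "z": 0, "ax": 0, "ay": 0, "az": 0, "jaw": 0.1},
    {"x": 0, "y": 0, "z": 0, "ax": 0, "ay": 0, "az": 0, "jaw": 0.0},
    {"x": 0, "y": 0, "z": 0, "ax": 0, "ay": 0, "az": 0, "jaw": 0.0},
    {"x": 0, "y": 0, "z": -3.5, "ax": 0, "ay": 0, "az": 0, "jaw": 0},
    {"x": 0, "y": 0, "z": -3.5, "ax": 0, "ay": 0, "az": 0, "jaw": 0},
    {"x": 0, "y": 0, "z": -3.5, "ax": 0, "ay": 0, "az": 0, "jaw": 0},
  ],
)

```text
t: 36.37
tool_pos: [0.4497, -0.1254, 0.1715]
orientation: [[0.009, 1.0, 0.003], [1.0, -0.009, -0.001], [-0.001, 0.004, -1.0]]
contact_force: [1.0, -0.3, 0.3]
opening: 0.502
```

move_arm(
  rows=[
    {"x": 0, "y": 0, "z": 0, "ax": 0, "ay": 0, "az": 0.121, "jaw": 1},
    {"x": 0, "y": 0, "z": 0, "ax": 0, "ay": 0, "az": 0.121, "jaw": 1},
    {"x": 0, "y": 0, "z": 0, "ax": 0, "ay": 0, "az": 0.121, "jaw": 1},
    {"x": 0, "y": 0, "z": 0, "ax": 0, "ay": 0, "az": 0.121, "jaw": 1},
    {"x": 0, "y": 0, "z": 0, "ax": 0, "ay": 0, "az": 0.121, "jaw": 1},
    {"x": 0, "y": 0, "z": 0, "ax": 0, "ay": 0, "az": 0.121, "jaw": 1},
    {"x": 0, "y": 0, "z": 0, "ax": 0, "ay": 0, "az": 0.121, "jaw": 1},
    {"x": 0, "y": 0, "z": 0, "ax": 0, "ay": 0, "az": 0.121, "jaw": 1},
    {"x": 0, "y": 0, "z": 0, "ax": 0, "ay": 0, "az": 0.121, "jaw": 1},
    {"x": 0, "y": 0, "z": 0, "ax": 0, "ay": 0, "az": 0.121, "jaw": 1},
  ],
)

```text
t: 37.2
tool_pos: [0.4502, -0.1256, 0.1706]
orientation: [[0.941, 0.339, 0.005], [0.339, -0.941, -0.002], [0.004, 0.004, -1.0]]
contact_force: [-0.2, -1.2, 0.5]
opening: -0.003
```

move_arm(
  rows=[
    {"x": 0, "y": 0, "z": 0, "ax": 0, "ay": 0, "az": 0.121, "jaw": 1},
    {"x": 0, "y": 0, "z": 0, "ax": 0, "ay": 0, "az": 0.121, "jaw": 1},
    {"x": 4, "y": -1, "z": 0, "ax": 0, "ay": 0, "az": 0, "jaw": 1},
    {"x": 4, "y": -1, "z": 0, "ax": 0, "ay": 0, "az": 0, "jaw": 1},
    {"x": 4, "y": -1, "z": 0, "ax": 0, "ay": 0, "az": 0, "jaw": 1},
    {"x": 4, "y": -1.5, "z": 0, "ax": 0, "ay": 0, "az": 0, "jaw": 1},
    {"x": 0.7, "y": 0, "z": 0, "ax": 0, "ay": 0, "az": 0, "jaw": 1},
    {"x": 0, "y": 0, "z": 0, "ax": 0, "ay": 0, "az": 0, "jaw": 1},
  ],
)

```text
t: 37.87
tool_pos: [0.6119, -0.0617, 0.17]
orientation: [[0.994, 0.111, 0.005], [0.112, -0.994, -0.001], [0.005, 0.001, -1.0]]
contact_force: [0.4, -0.1, -0.4]
opening: -0.0
```

```bash
python3 -c "
from h import *
delta(*(B+RB@np.array([.095,.09]))); s=state(); print(s['qpos'].round(2))
print(knobs('t18.png')); s=dict(np.load('pics/t18.npz')); cv2.imwrite('pics/t18c.png',cv2.resize(s['pixels'][190:350,200:530],None,fx=2.4,fy=2.4))"
```

```text
tcp [ 0.6119 -0.0617  0.17  ] x-ax [0.994 0.112] F [ 0.4 -0.1 -0.4] open -0.0 t 37.9 q6 1.23
shift cm [-0.69  0.22] yaw axis 0.112
tcp [ 0.6119 -0.0617  0.17  ] x-ax [0.994 0.112] F [ 0.4 -0.1 -0.4] open -0.0 t 37.9 q6 1.23
[-0.23  0.55  1.36  0.    1.23  1.23]
[(array([21.2, 25.3]), array([ 58. , -89.5]), (475, 230, 13, 13)), (array([27.2, 34.4]), array([ 68.3, -12.7]), (435, 230, 18, 16)), (array([ 42.7, 139.9]), array([123.9,  72.5]), (364, 205, 67, 22))]
```

View pics/t18c.png

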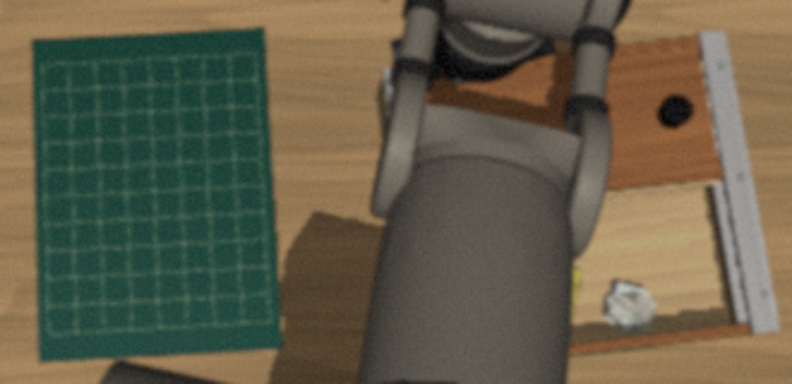

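The mat is empty now. The arm hides part of the opening, so I'll check the scene camera for the brown offcut.

```bash
python3 -c "
from h import *
s=shot('scene','s2.png'); cv2.imwrite('pics/s2c.png',cv2.resize(s['pixels'][150:400,60:380],None,fx=2.2,fy=2.2))
s=shot('wrist','w6.png')"
```

```text
(no output)
```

View pics/w6.png

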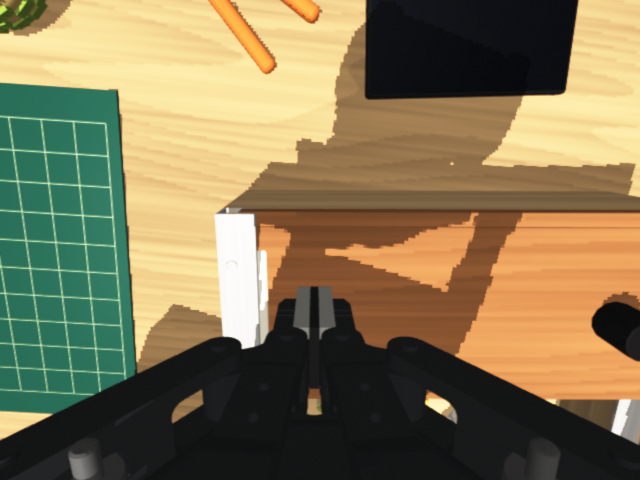

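View pics/s2c.png

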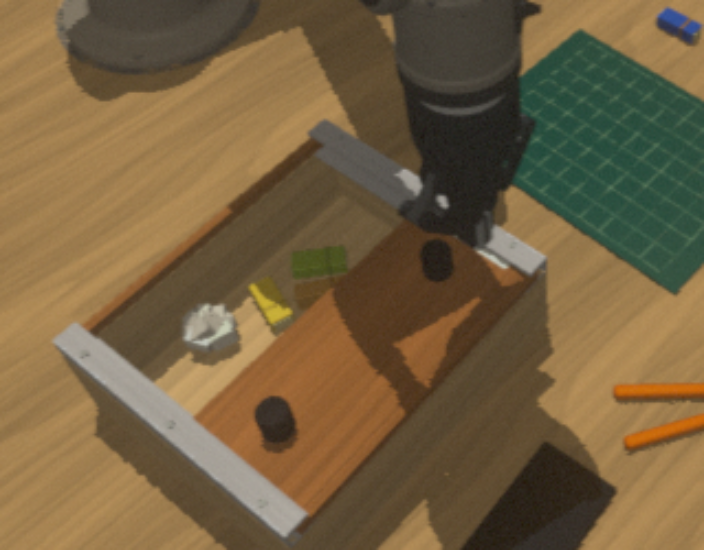

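The scene view shows green, brown, yellow and the paper ball all inside the box, with both knobs clear. Next I'll close the lid, pushing from behind the knobs.

move_arm(
  rows=[
    {"x": -0.3, "y": 0.2, "z": 2, "ax": 0, "ay": 0, "az": 0, "jaw": 1},
    {"x": 0, "y": 0, "z": 2.3, "ax": 0, "ay": 0, "az": 0, "jaw": 1},
    {"x": 0, "y": 0, "z": 2, "ax": 0, "ay": 0, "az": 0, "jaw": 1},
    {"x": 0, "y": 0, "z": 0, "ax": 0, "ay": 0, "az": 0, "jaw": 1},
    {"x": -0.6, "y": 0, "z": 0, "ax": 0, "ay": 0, "az": 0, "jaw": 1},
    {"x": -0.4, "y": 0, "z": 0, "ax": 0, "ay": 0, "az": 0, "jaw": 1},
    {"x": -0.4, "y": 0, "z": 0, "ax": 0, "ay": 0, "az": 0, "jaw": 1},
  ],
  squeeze=20,
)

```text
t: 38.6
tool_pos: [0.5927, -0.0674, 0.1063]
orientation: [[0.994, 0.108, 0.003], [0.108, -0.994, -0.001], [0.003, 0.001, -1.0]]
contact_force: [2.0, 0.2, -0.5]
opening: -0.005
```

```bash
python3 -c "
from h import *
print(box(state()['tool_pos']))"
```

```text
tcp [ 0.5927 -0.0674  0.1063] x-ax [0.994 0.108] F [ 2.   0.2 -0.5] open -0.005 t 38.6 q6 1.22
[82.2 88.6]
```

move_arm(
  rows=[
    {"x": -0.4, "y": 0, "z": 0, "ax": 0, "ay": 0, "az": 0, "jaw": 1},
    {"x": -0.4, "y": 0, "z": 0, "ax": 0, "ay": 0, "az": 0, "jaw": 1},
    {"x": 0, "y": 0, "z": 0, "ax": 0, "ay": 0, "az": 0, "jaw": 1},
  ],
)

```text
t: 38.85
tool_pos: [0.5854, -0.0677, 0.1061]
orientation: [[0.994, 0.108, 0.004], [0.108, -0.994, -0.0], [0.004, 0.001, -1.0]]
contact_force: [0.9, -0.5, 0.3]
opening: 0.001
```

move_arm(
  rows=[
    {"x": 1.6, "y": 0, "z": 0, "ax": 0, "ay": 0, "az": 0, "jaw": 1},
    {"x": 0, "y": 3.5, "z": 0, "ax": 0, "ay": 0, "az": 0, "jaw": 1},
    {"x": 0, "y": 3.5, "z": 0, "ax": 0, "ay": 0, "az": 0, "jaw": 1},
    {"x": 0, "y": 3.5, "z": 0, "ax": 0, "ay": 0, "az": 0, "jaw": 1},
    {"x": 0, "y": 3.5, "z": 0, "ax": 0, "ay": 0, "az": 0, "jaw": 1},
    {"x": 0, "y": 3.5, "z": 0, "ax": 0, "ay": 0, "az": 0, "jaw": 1},
    {"x": 0, "y": 0, "z": 0, "ax": 0, "ay": 0, "az": 0, "jaw": 1},
  ],
)

```text
t: 39.43
tool_pos: [0.6193, -0.2469, 0.1052]
orientation: [[0.995, 0.103, 0.002], [0.103, -0.995, -0.004], [0.002, 0.004, -1.0]]
contact_force: [-0.8, 0.9, -0.5]
opening: 0.004
```

```bash
python3 -c "
from h import *
print(box(state()['tool_pos'])); print(knobs('t19.png'))"
```

```text
tcp [ 0.6193 -0.2469  0.1052] x-ax [0.995 0.103] F [-0.8  0.9 -0.5] open 0.004 t 39.4 q6 0.97
[ 90.3 -92.7]
[(array([101.9, 188.8]), array([-79.9, -44.1]), (443, 253, 76, 82)), (array([21.3, 26.3]), array([47.5, 87.4]), (388, 244, 13, 14)), (array([ 35.1, 107.7]), array([ 86.4, -51.1]), (453, 205, 26, 46))]
```

move_arm(
  rows=[
    {"x": -0.4, "y": -0.3, "z": 0, "ax": 0, "ay": 0, "az": 0, "jaw": 1},
    {"x": -0.4, "y": 0, "z": 0, "ax": 0, "ay": 0, "az": 0, "jaw": 1},
    {"x": -0.4, "y": 0, "z": 0, "ax": 0, "ay": 0, "az": 0, "jaw": 1},
    {"x": -0.4, "y": 0, "z": 0, "ax": 0, "ay": 0, "az": 0, "jaw": 1},
    {"x": -0.4, "y": 0, "z": 0, "ax": 0, "ay": 0, "az": 0, "jaw": 1},
    {"x": -0.4, "y": 0, "z": 0, "ax": 0, "ay": 0, "az": 0, "jaw": 1},
    {"x": -0.3, "y": 0, "z": 0, "ax": 0, "ay": 0, "az": 0, "jaw": 1},
    {"x": 0, "y": 0, "z": 0, "ax": 0, "ay": 0, "az": 0, "jaw": 1},
  ],
)

```text
t: 40.15
tool_pos: [0.5921, -0.2391, 0.1046]
orientation: [[0.994, 0.109, 0.0], [0.109, -0.994, 0.001], [0.0, -0.001, -1.0]]
contact_force: [2.0, 1.4, 0.1]
opening: -0.0
```

move_arm(
  rows=[
    {"x": 1.5, "y": 0, "z": 0, "ax": 0, "ay": 0, "az": 0, "jaw": 1},
    {"x": 0, "y": -3.5, "z": 0, "ax": 0, "ay": 0, "az": 0, "jaw": 1},
    {"x": 0, "y": -3.5, "z": 0, "ax": 0, "ay": 0, "az": 0, "jaw": 1},
    {"x": 0, "y": -3.5, "z": 0, "ax": 0, "ay": 0, "az": 0, "jaw": 1},
    {"x": 0, "y": -3.5, "z": 0, "ax": 0, "ay": 0, "az": 0, "jaw": 1},
    {"x": 0, "y": -3.5, "z": 0, "ax": 0, "ay": 0, "az": 0, "jaw": 1},
    {"x": 0, "y": 0, "z": 0, "ax": 0, "ay": 0, "az": 0, "jaw": 1},
  ],
)

```text
t: 40.73
tool_pos: [0.5862, -0.0584, 0.1043]
orientation: [[0.994, 0.114, -0.003], [0.114, -0.994, 0.002], [-0.003, -0.002, -1.0]]
contact_force: [0.8, 0.6, -0.8]
opening: -0.0
```

```bash
python3 -c "
from h import *
print(box(state()['tool_pos'])); print(knobs('t20.png'))"
```

```text
tcp [ 0.5862 -0.0584  0.1043] x-ax [0.994 0.114] F [ 0.8  0.6 -0.8] open -0.0 t 40.7 q6 1.23
[76.7 98.2]
[(array([22.6, 24.8]), array([ 40.3, -89.7]), (476, 239, 13, 12)), (array([20.4, 34.9]), array([85. , -4.4]), (429, 223, 17, 12)), (array([80.8, 98.9]), array([100.1, 100.7]), (360, 205, 49, 43))]
```

move_arm(
  rows=[
    {"x": -0.2, "y": 0.8, "z": -0.3, "ax": 0, "ay": 0, "az": 0, "jaw": 1},
    {"x": -0.4, "y": 0, "z": 0, "ax": 0, "ay": 0, "az": 0, "jaw": 1},
    {"x": -0.4, "y": 0, "z": 0, "ax": 0, "ay": 0, "az": 0, "jaw": 1},
    {"x": -0.4, "y": 0, "z": 0, "ax": 0, "ay": 0, "az": 0, "jaw": 1},
    {"x": -0.4, "y": 0, "z": 0, "ax": 0, "ay": 0, "az": 0, "jaw": 1},
    {"x": -0.4, "y": 0, "z": 0, "ax": 0, "ay": 0, "az": 0, "jaw": 1},
    {"x": 0, "y": 0, "z": 0, "ax": 0, "ay": 0, "az": 0, "jaw": 1},
  ],
)

```text
t: 41.37
tool_pos: [0.5675, -0.0761, 0.1076]
orientation: [[0.994, 0.106, 0.002], [0.106, -0.994, -0.0], [0.002, 0.0, -1.0]]
contact_force: [0.3, -0.2, 0.7]
opening: 0.004
```

move_arm(
  rows=[
    {"x": 1.6, "y": 0, "z": 0, "ax": 0, "ay": 0, "az": 0, "jaw": 1},
    {"x": 0, "y": 3.5, "z": 0, "ax": 0, "ay": 0, "az": 0, "jaw": 1},
    {"x": 0, "y": 3.5, "z": 0, "ax": 0, "ay": 0, "az": 0, "jaw": 1},
    {"x": 0, "y": 3.5, "z": 0, "ax": 0, "ay": 0, "az": 0, "jaw": 1},
    {"x": 0, "y": 3.5, "z": 0, "ax": 0, "ay": 0, "az": 0, "jaw": 1},
    {"x": 0, "y": 3.4, "z": 0, "ax": 0, "ay": 0, "az": 0, "jaw": 1},
    {"x": 0, "y": 0, "z": 0, "ax": 0, "ay": 0, "az": 0, "jaw": 1},
  ],
)

```text
t: 41.95
tool_pos: [0.6011, -0.2538, 0.107]
orientation: [[0.995, 0.102, 0.0], [0.102, -0.995, -0.003], [0.0, 0.003, -1.0]]
contact_force: [-0.7, 0.5, -0.1]
opening: -0.003
```

```bash
python3 -c "
from h import *
print(box(state()['tool_pos'])); print(knobs('t21.png'))"
```

```text
tcp [ 0.6011 -0.2538  0.107 ] x-ax [0.995 0.102] F [-0.7  0.5 -0.1] open -0.003 t 42.0 q6 0.95
[ 71.4 -97.6]
[(array([101.1, 166. ]), array([-86.4, -45.5]), (447, 261, 69, 74)), (array([22.6, 26.1]), array([29.6, 88.3]), (390, 253, 13, 14)), (array([ 41. , 123.8]), array([ 70.4, -61.2]), (458, 208, 33, 55))]
```

move_arm(
  rows=[
    {"x": -0.4, "y": -0.7, "z": 0, "ax": 0, "ay": 0, "az": 0, "jaw": 1},
    {"x": -0.4, "y": 0, "z": 0, "ax": 0, "ay": 0, "az": 0, "jaw": 1},
    {"x": -0.4, "y": 0, "z": 0, "ax": 0, "ay": 0, "az": 0, "jaw": 1},
    {"x": -0.4, "y": 0, "z": 0, "ax": 0, "ay": 0, "az": 0, "jaw": 1},
    {"x": -0.4, "y": 0, "z": 0, "ax": 0, "ay": 0, "az": 0, "jaw": 1},
    {"x": -0.4, "y": 0, "z": 0, "ax": 0, "ay": 0, "az": 0, "jaw": 1},
    {"x": -0.3, "y": 0, "z": 0, "ax": 0, "ay": 0, "az": 0, "jaw": 1},
    {"x": 0, "y": 0, "z": 0, "ax": 0, "ay": 0, "az": 0, "jaw": 1},
  ],
)

```text
t: 42.67
tool_pos: [0.574, -0.2411, 0.1074]
orientation: [[0.994, 0.109, -0.0], [0.109, -0.994, 0.001], [-0.0, -0.001, -1.0]]
contact_force: [0.3, 2.0, 0.0]
opening: -0.001
```

move_arm(
  rows=[
    {"x": 1.5, "y": 0, "z": 0, "ax": 0, "ay": 0, "az": 0, "jaw": 1},
    {"x": 0, "y": -3.4, "z": 0, "ax": 0, "ay": 0, "az": 0, "jaw": 1},
    {"x": 0, "y": -3.5, "z": 0, "ax": 0, "ay": 0, "az": 0, "jaw": 1},
    {"x": 0, "y": -3.4, "z": 0, "ax": 0, "ay": 0, "az": 0, "jaw": 1},
    {"x": 0, "y": -3.4, "z": 0, "ax": 0, "ay": 0, "az": 0, "jaw": 1},
    {"x": 0, "y": -3.4, "z": 0, "ax": 0, "ay": 0, "az": 0, "jaw": 1},
    {"x": 0, "y": 0, "z": 0, "ax": 0, "ay": 0, "az": 0, "jaw": 1},
  ],
)

```text
t: 43.25
tool_pos: [0.5689, -0.0648, 0.1074]
orientation: [[0.994, 0.113, -0.003], [0.113, -0.994, 0.002], [-0.003, -0.002, -1.0]]
contact_force: [-0.4, -0.1, 0.1]
opening: 0.0
```

```bash
python3 -c "
from h import *
print(box(state()['tool_pos'])); print(knobs('t22.png'))"
```

```text
tcp [ 0.5689 -0.0648  0.1074] x-ax [0.994 0.113] F [-0.4 -0.1  0.1] open 0.0 t 43.2 q6 1.21
[58.8 93.6]
[(array([18. , 29.9]), array([12.6, -0.4]), (433, 258, 16, 10)), (array([21. , 26.6]), array([ 22.3, -89.2]), (477, 248, 14, 12)), (array([20.6, 33.1]), array([ 58.6, -10.8]), (434, 235, 17, 11)), (array([ 78.5, 122.6]), array([ 78.3, 118.3]), (363, 205, 50, 53))]
```

move_arm(
  rows=[
    {"x": -0.3, "y": 0.4, "z": 0, "ax": 0, "ay": 0, "az": 0, "jaw": 1},
    {"x": -0.4, "y": 0, "z": 0, "ax": 0, "ay": 0, "az": 0, "jaw": 1},
    {"x": -0.4, "y": 0, "z": 0, "ax": 0, "ay": 0, "az": 0, "jaw": 1},
    {"x": -0.4, "y": 0, "z": 0, "ax": 0, "ay": 0, "az": 0, "jaw": 1},
    {"x": -0.4, "y": 0, "z": 0, "ax": 0, "ay": 0, "az": 0, "jaw": 1},
    {"x": -0.3, "y": 0, "z": 0, "ax": 0, "ay": 0, "az": 0, "jaw": 1},
    {"x": 0, "y": 0, "z": 0, "ax": 0, "ay": 0, "az": 0, "jaw": 1},
  ],
)

```text
t: 43.88
tool_pos: [0.5498, -0.0778, 0.1075]
orientation: [[0.994, 0.106, 0.002], [0.106, -0.994, 0.0], [0.002, -0.0, -1.0]]
contact_force: [1.4, 1.1, 0.1]
opening: -0.002
```

move_arm(
  rows=[
    {"x": 1.6, "y": 0, "z": 0, "ax": 0, "ay": 0, "az": 0, "jaw": 1},
    {"x": 0, "y": 3.5, "z": 0, "ax": 0, "ay": 0, "az": 0, "jaw": 1},
    {"x": 0, "y": 3.5, "z": 0, "ax": 0, "ay": 0, "az": 0, "jaw": 1},
    {"x": 0, "y": 3.5, "z": 0, "ax": 0, "ay": 0, "az": 0, "jaw": 1},
    {"x": 0, "y": 3.5, "z": 0, "ax": 0, "ay": 0, "az": 0, "jaw": 1},
    {"x": 0, "y": 3.2, "z": 0, "ax": 0, "ay": 0, "az": 0, "jaw": 1},
    {"x": 0, "y": 0, "z": 0, "ax": 0, "ay": 0, "az": 0, "jaw": 1},
  ],
)

```text
t: 44.47
tool_pos: [0.5831, -0.2534, 0.107]
orientation: [[0.995, 0.102, 0.001], [0.102, -0.995, -0.003], [0.0, 0.003, -1.0]]
contact_force: [-1.2, 0.6, 0.3]
opening: -0.003
```

```bash
python3 -c "
from h import *
print(box(state()['tool_pos'])); print(knobs('t23.png'))"
```

```text
tcp [ 0.5831 -0.2534  0.107 ] x-ax [0.995 0.102] F [-1.2  0.6  0.3] open -0.003 t 44.5 q6 0.94
[ 53.6 -95.4]
[(array([ 95.8, 138.9]), array([-86. , -36.6]), (448, 269, 56, 66)), (array([22.5, 26. ]), array([12.3, 87.7]), (391, 261, 13, 14)), (array([ 43.8, 125.7]), array([ 54.4, -63.5]), (459, 214, 35, 57))]
```

move_arm(
  rows=[
    {"x": -0.4, "y": -0.5, "z": 0, "ax": 0, "ay": 0, "az": 0, "jaw": 1},
    {"x": -0.4, "y": 0, "z": 0, "ax": 0, "ay": 0, "az": 0, "jaw": 1},
    {"x": -0.4, "y": 0, "z": 0, "ax": 0, "ay": 0, "az": 0, "jaw": 1},
    {"x": -0.4, "y": 0, "z": 0, "ax": 0, "ay": 0, "az": 0, "jaw": 1},
    {"x": -0.4, "y": 0, "z": 0, "ax": 0, "ay": 0, "az": 0, "jaw": 1},
    {"x": -0.4, "y": 0, "z": 0, "ax": 0, "ay": 0, "az": 0, "jaw": 1},
    {"x": -0.4, "y": 0, "z": 0, "ax": 0, "ay": 0, "az": 0, "jaw": 1},
    {"x": 0, "y": 0, "z": 0, "ax": 0, "ay": 0, "az": 0, "jaw": 1},
  ],
)

```text
t: 45.18
tool_pos: [0.5554, -0.2431, 0.1074]
orientation: [[0.994, 0.109, 0.001], [0.109, -0.994, 0.001], [0.001, -0.001, -1.0]]
contact_force: [2.8, 1.9, -0.6]
opening: 0.002
```

move_arm(
  rows=[
    {"x": 1.5, "y": 0, "z": 0, "ax": 0, "ay": 0, "az": 0, "jaw": 1},
    {"x": 0, "y": -3.4, "z": 0, "ax": 0, "ay": 0, "az": 0, "jaw": 1},
    {"x": 0, "y": -3.5, "z": 0, "ax": 0, "ay": 0, "az": 0, "jaw": 1},
    {"x": 0, "y": -3.4, "z": 0, "ax": 0, "ay": 0, "az": 0, "jaw": 1},
    {"x": 0, "y": -3.4, "z": 0, "ax": 0, "ay": 0, "az": 0, "jaw": 1},
    {"x": 0, "y": -3.4, "z": 0, "ax": 0, "ay": 0, "az": 0, "jaw": 1},
    {"x": 0, "y": 0, "z": 0, "ax": 0, "ay": 0, "az": 0, "jaw": 1},
  ],
)

```text
t: 45.77
tool_pos: [0.5498, -0.0669, 0.1073]
orientation: [[0.994, 0.113, -0.003], [0.113, -0.994, 0.002], [-0.003, -0.002, -1.0]]
contact_force: [0.1, 0.2, -0.9]
opening: -0.005
```

```bash
python3 -c "
from h import *
print(box(state()['tool_pos'])); print(knobs('t24.png'))"
```

```text
tcp [ 0.5498 -0.0669  0.1073] x-ax [0.994 0.113] F [ 0.1  0.2 -0.9] open -0.005 t 45.8 q6 1.2
[39.6 93.5]
[(array([16.1, 28.3]), array([-11.9,   0.2]), (435, 271, 15, 9)), (array([22.4, 24.7]), array([  3.2, -89.5]), (479, 257, 13, 12)), (array([20.3, 37. ]), array([34.6, -9.6]), (435, 247, 18, 12)), (array([ 92.8, 125.2]), array([77. , 90.5]), (365, 205, 48, 65))]
```

move_arm(
  rows=[
    {"x": -0.3, "y": 0.4, "z": 0, "ax": 0, "ay": 0, "az": 0, "jaw": 1},
    {"x": -0.4, "y": 0, "z": 0, "ax": 0, "ay": 0, "az": 0, "jaw": 1},
    {"x": -0.4, "y": 0, "z": 0, "ax": 0, "ay": 0, "az": 0, "jaw": 1},
    {"x": -0.4, "y": 0, "z": 0, "ax": 0, "ay": 0, "az": 0, "jaw": 1},
    {"x": -0.4, "y": 0, "z": 0, "ax": 0, "ay": 0, "az": 0, "jaw": 1},
    {"x": -0.3, "y": 0, "z": 0, "ax": 0, "ay": 0, "az": 0, "jaw": 1},
    {"x": 0, "y": 0, "z": 0, "ax": 0, "ay": 0, "az": 0, "jaw": 1},
  ],
)

```text
t: 46.4
tool_pos: [0.5311, -0.0799, 0.1075]
orientation: [[0.994, 0.106, 0.003], [0.106, -0.994, 0.0], [0.003, -0.0, -1.0]]
contact_force: [2.2, 0.7, 0.1]
opening: 0.003
```

move_arm(
  rows=[
    {"x": 1.6, "y": 0, "z": 0, "ax": 0, "ay": 0, "az": 0, "jaw": 1},
    {"x": 0, "y": 3.5, "z": 0, "ax": 0, "ay": 0, "az": 0, "jaw": 1},
    {"x": 0, "y": 3.5, "z": 0, "ax": 0, "ay": 0, "az": 0, "jaw": 1},
    {"x": 0, "y": 3.5, "z": 0, "ax": 0, "ay": 0, "az": 0, "jaw": 1},
    {"x": 0, "y": 3.5, "z": 0, "ax": 0, "ay": 0, "az": 0, "jaw": 1},
    {"x": 0, "y": 3.2, "z": 0, "ax": 0, "ay": 0, "az": 0, "jaw": 1},
    {"x": 0, "y": 0, "z": 0, "ax": 0, "ay": 0, "az": 0, "jaw": 1},
  ],
)

```text
t: 46.98
tool_pos: [0.5643, -0.2556, 0.1071]
orientation: [[0.995, 0.102, 0.001], [0.102, -0.995, -0.003], [0.001, 0.003, -1.0]]
contact_force: [-1.0, 0.1, -0.7]
opening: -0.001
```

```bash
python3 -c "
from h import *
print(box(state()['tool_pos'])); print(knobs('t25.png'))"
```

```text
tcp [ 0.5643 -0.2556  0.1071] x-ax [0.995 0.102] F [-1.   0.1 -0.7] open -0.001 t 47.0 q6 0.92
[ 34.6 -95.6]
[(array([ 53. , 108.2]), array([-79.7, -33.5]), (451, 280, 28, 55)), (array([22.4, 27.3]), array([-5.5, 87.7]), (392, 270, 14, 14)), (array([ 45.1, 173.2]), array([ 50.4, -79.4]), (460, 205, 46, 76))]
```

move_arm(
  rows=[
    {"x": -0.4, "y": -0.5, "z": 0, "ax": 0, "ay": 0, "az": 0, "jaw": 1},
    {"x": -0.4, "y": 0, "z": 0, "ax": 0, "ay": 0, "az": 0, "jaw": 1},
    {"x": -0.4, "y": 0, "z": 0, "ax": 0, "ay": 0, "az": 0, "jaw": 1},
    {"x": -0.4, "y": 0, "z": 0, "ax": 0, "ay": 0, "az": 0, "jaw": 1},
    {"x": -0.4, "y": 0, "z": 0, "ax": 0, "ay": 0, "az": 0, "jaw": 1},
    {"x": -0.4, "y": 0, "z": 0, "ax": 0, "ay": 0, "az": 0, "jaw": 1},
    {"x": -0.4, "y": 0, "z": 0, "ax": 0, "ay": 0, "az": 0, "jaw": 1},
    {"x": 0, "y": 0, "z": 0, "ax": 0, "ay": 0, "az": 0, "jaw": 1},
  ],
)

```text
t: 47.7
tool_pos: [0.537, -0.245, 0.1076]
orientation: [[0.994, 0.109, 0.002], [0.109, -0.994, 0.0], [0.002, -0.0, -1.0]]
contact_force: [2.9, 1.9, -0.6]
opening: -0.002
```

move_arm(
  rows=[
    {"x": 1.6, "y": 0, "z": 0, "ax": 0, "ay": 0, "az": 0, "jaw": 1},
    {"x": 0, "y": -3.4, "z": 0, "ax": 0, "ay": 0, "az": 0, "jaw": 1},
    {"x": 0, "y": -3.5, "z": 0, "ax": 0, "ay": 0, "az": 0, "jaw": 1},
    {"x": 0, "y": -3.4, "z": 0, "ax": 0, "ay": 0, "az": 0, "jaw": 1},
    {"x": 0, "y": -3.4, "z": 0, "ax": 0, "ay": 0, "az": 0, "jaw": 1},
    {"x": 0, "y": -3.4, "z": 0, "ax": 0, "ay": 0, "az": 0, "jaw": 1},
    {"x": 0, "y": 0, "z": 0, "ax": 0, "ay": 0, "az": 0, "jaw": 1},
  ],
)

```text
t: 48.28
tool_pos: [0.5319, -0.0687, 0.1073]
orientation: [[0.994, 0.113, -0.003], [0.113, -0.994, 0.002], [-0.003, -0.002, -1.0]]
contact_force: [0.9, -0.1, 0.4]
opening: -0.002
```

```bash
python3 -c "
from h import *
print(box(state()['tool_pos'])); print(knobs('t26.png'))"
```

```text
tcp [ 0.5319 -0.0687  0.1073] x-ax [0.994 0.113] F [ 0.9 -0.1  0.4] open -0.002 t 48.3 q6 1.18
[21.6 93.6]
[(array([15. , 27.9]), array([-33.2,   0.6]), (437, 282, 15, 9)), (array([22.1, 26.3]), array([-15.1, -89.4]), (481, 265, 13, 13)), (array([21.2, 36.3]), array([  9.6, -10.3]), (437, 259, 18, 12)), (array([ 92.6, 147.5]), array([66.7, 89. ]), (367, 205, 47, 75))]
```

move_arm(
  rows=[
    {"x": -0.3, "y": 0.4, "z": 0, "ax": 0, "ay": 0, "az": 0, "jaw": 1},
    {"x": -0.4, "y": 0, "z": 0, "ax": 0, "ay": 0, "az": 0, "jaw": 1},
    {"x": -0.4, "y": 0, "z": 0, "ax": 0, "ay": 0, "az": 0, "jaw": 1},
    {"x": -0.4, "y": 0, "z": 0, "ax": 0, "ay": 0, "az": 0, "jaw": 1},
    {"x": -0.4, "y": 0, "z": 0, "ax": 0, "ay": 0, "az": 0, "jaw": 1},
    {"x": -0.3, "y": 0, "z": 0, "ax": 0, "ay": 0, "az": 0, "jaw": 1},
    {"x": 0, "y": 0, "z": 0, "ax": 0, "ay": 0, "az": 0, "jaw": 1},
  ],
)

```text
t: 48.92
tool_pos: [0.5132, -0.0817, 0.1075]
orientation: [[0.994, 0.106, 0.003], [0.106, -0.994, 0.0], [0.003, -0.0, -1.0]]
contact_force: [1.3, 1.4, 1.4]
opening: 0.001
```

move_arm(
  rows=[
    {"x": 1.6, "y": 0, "z": 0, "ax": 0, "ay": 0, "az": 0, "jaw": 1},
    {"x": 0, "y": 3.5, "z": 0, "ax": 0, "ay": 0, "az": 0, "jaw": 1},
    {"x": 0, "y": 3.5, "z": 0, "ax": 0, "ay": 0, "az": 0, "jaw": 1},
    {"x": 0, "y": 3.5, "z": 0, "ax": 0, "ay": 0, "az": 0, "jaw": 1},
    {"x": 0, "y": 3.5, "z": 0, "ax": 0, "ay": 0, "az": 0, "jaw": 1},
    {"x": 0, "y": 3.2, "z": 0, "ax": 0, "ay": 0, "az": 0, "jaw": 1},
    {"x": 0, "y": 0, "z": 0, "ax": 0, "ay": 0, "az": 0, "jaw": 1},
  ],
)

```text
t: 49.5
tool_pos: [0.5465, -0.2572, 0.1071]
orientation: [[0.995, 0.102, 0.001], [0.102, -0.995, -0.003], [0.001, 0.003, -1.0]]
contact_force: [-0.9, 0.3, 0.6]
opening: -0.0
```

```bash
python3 -c "
from h import *
print(box(state()['tool_pos'])); print(knobs('t27.png'))"
```

```text
tcp [ 0.5465 -0.2572  0.1071] x-ax [0.995 0.102] F [-0.9  0.3  0.6] open -0.0 t 49.5 q6 0.9
[ 16.8 -95.5]
[(array([ 17.9, 105.7]), array([-86.7, -38.9]), (456, 287, 26, 48)), (array([23.9, 27.1]), array([-23.4,  88.1]), (393, 279, 14, 14)), (array([ 48.2, 198.7]), array([ 39.7, -88.4]), (462, 205, 47, 86))]
```

Left is at −23, right at about −16. Next push takes right to −34, with the TCP ending at −10.

move_arm(
  rows=[
    {"x": -0.4, "y": -0.5, "z": 0, "ax": 0, "ay": 0, "az": 0, "jaw": 1},
    {"x": -0.4, "y": 0, "z": 0, "ax": 0, "ay": 0, "az": 0, "jaw": 1},
    {"x": -0.4, "y": 0, "z": 0, "ax": 0, "ay": 0, "az": 0, "jaw": 1},
    {"x": -0.4, "y": 0, "z": 0, "ax": 0, "ay": 0, "az": 0, "jaw": 1},
    {"x": -0.4, "y": 0, "z": 0, "ax": 0, "ay": 0, "az": 0, "jaw": 1},
    {"x": -0.4, "y": 0, "z": 0, "ax": 0, "ay": 0, "az": 0, "jaw": 1},
    {"x": -0.4, "y": 0, "z": 0, "ax": 0, "ay": 0, "az": 0, "jaw": 1},
    {"x": 0, "y": 0, "z": 0, "ax": 0, "ay": 0, "az": 0, "jaw": 1},
  ],
)

```text
t: 50.22
tool_pos: [0.5191, -0.247, 0.1076]
orientation: [[0.994, 0.109, 0.002], [0.109, -0.994, 0.0], [0.002, -0.0, -1.0]]
contact_force: [2.6, 2.3, -1.2]
opening: -0.004
```

move_arm(
  rows=[
    {"x": 1.6, "y": 0, "z": 0, "ax": 0, "ay": 0, "az": 0, "jaw": 1},
    {"x": 0, "y": -3.4, "z": 0, "ax": 0, "ay": 0, "az": 0, "jaw": 1},
    {"x": 0, "y": -3.5, "z": 0, "ax": 0, "ay": 0, "az": 0, "jaw": 1},
    {"x": 0, "y": -3.4, "z": 0, "ax": 0, "ay": 0, "az": 0, "jaw": 1},
    {"x": 0, "y": -3.4, "z": 0, "ax": 0, "ay": 0, "az": 0, "jaw": 1},
    {"x": 0, "y": -3.4, "z": 0, "ax": 0, "ay": 0, "az": 0, "jaw": 1},
    {"x": 0, "y": 0, "z": 0, "ax": 0, "ay": 0, "az": 0, "jaw": 1},
  ],
)

```text
t: 50.8
tool_pos: [0.514, -0.0708, 0.1074]
orientation: [[0.994, 0.113, -0.003], [0.113, -0.994, 0.002], [-0.002, -0.002, -1.0]]
contact_force: [-0.6, 0.2, -0.9]
opening: -0.005
```

```bash
python3 -c "
from h import *
print(box(state()['tool_pos'])); print(knobs('t28.png'))"
```

```text
tcp [ 0.514  -0.0708  0.1074] x-ax [0.994 0.113] F [-0.6  0.2 -0.9] open -0.005 t 50.8 q6 1.17
[ 3.6 93.4]
[(array([19.2, 24.4]), array([-57.7,   0.8]), (439, 294, 15, 10)), (array([21.9, 25.7]), array([-31.9, -89.5]), (482, 274, 14, 13)), (array([21.1, 36.5]), array([-12.9, -10.3]), (439, 270, 18, 12)), (array([ 91.9, 150.9]), array([47. , 87.2]), (368, 213, 47, 78))]
```

move_arm(
  rows=[
    {"x": -0.3, "y": 0.4, "z": 0, "ax": 0, "ay": 0, "az": 0, "jaw": 1},
    {"x": -0.4, "y": 0, "z": 0, "ax": 0, "ay": 0, "az": 0, "jaw": 1},
    {"x": -0.4, "y": 0, "z": 0, "ax": 0, "ay": 0, "az": 0, "jaw": 1},
    {"x": -0.4, "y": 0, "z": 0, "ax": 0, "ay": 0, "az": 0, "jaw": 1},
    {"x": -0.4, "y": 0, "z": 0, "ax": 0, "ay": 0, "az": 0, "jaw": 1},
    {"x": -0.3, "y": 0, "z": 0, "ax": 0, "ay": 0, "az": 0, "jaw": 1},
    {"x": 0, "y": 0, "z": 0, "ax": 0, "ay": 0, "az": 0, "jaw": 1},
  ],
)

```text
t: 51.43
tool_pos: [0.4953, -0.0837, 0.1075]
orientation: [[0.994, 0.106, 0.003], [0.106, -0.994, 0.0], [0.003, 0.0, -1.0]]
contact_force: [2.5, 2.1, 0.9]
opening: 0.0
```

move_arm(
  rows=[
    {"x": 1.6, "y": 0, "z": 0, "ax": 0, "ay": 0, "az": 0, "jaw": 1},
    {"x": 0, "y": 3.5, "z": 0, "ax": 0, "ay": 0, "az": 0, "jaw": 1},
    {"x": 0, "y": 3.5, "z": 0, "ax": 0, "ay": 0, "az": 0, "jaw": 1},
    {"x": 0, "y": 3.5, "z": 0, "ax": 0, "ay": 0, "az": 0, "jaw": 1},
    {"x": 0, "y": 3.5, "z": 0, "ax": 0, "ay": 0, "az": 0, "jaw": 1},
    {"x": 0, "y": 3.2, "z": 0, "ax": 0, "ay": 0, "az": 0, "jaw": 1},
    {"x": 0, "y": 0, "z": 0, "ax": 0, "ay": 0, "az": 0, "jaw": 1},
  ],
)

```text
t: 52.02
tool_pos: [0.5288, -0.2591, 0.1071]
orientation: [[0.995, 0.102, 0.001], [0.102, -0.995, -0.003], [0.001, 0.003, -1.0]]
contact_force: [-1.6, 0.4, 0.5]
opening: 0.0
```

```bash
python3 -c "
from h import *
print(box(state()['tool_pos'])); print(knobs('t29.png'))"
```

```text
tcp [ 0.5288 -0.2591  0.1071] x-ax [0.995 0.102] F [-1.6  0.4  0.5] open 0.0 t 52.0 q6 0.88
[ -1.  -95.5]
[(array([14.5, 52.2]), array([-74.7, 166.1]), (360, 306, 14, 24)), (array([14.7, 86.7]), array([-96.9, -45.3]), (461, 296, 22, 39)), (array([23.5, 26.3]), array([-41.1,  87.6]), (395, 288, 13, 14)), (array([ 50.3, 224.7]), array([ 28.2, -97.6]), (463, 205, 53, 96))]
```

move_arm(
  rows=[
    {"x": -0.4, "y": -0.5, "z": 0, "ax": 0, "ay": 0, "az": 0, "jaw": 1},
    {"x": -0.4, "y": 0, "z": 0, "ax": 0, "ay": 0, "az": 0, "jaw": 1},
    {"x": -0.4, "y": 0, "z": 0, "ax": 0, "ay": 0, "az": 0, "jaw": 1},
    {"x": -0.4, "y": 0, "z": 0, "ax": 0, "ay": 0, "az": 0, "jaw": 1},
    {"x": -0.4, "y": 0, "z": 0, "ax": 0, "ay": 0, "az": 0, "jaw": 1},
    {"x": -0.4, "y": 0, "z": 0, "ax": 0, "ay": 0, "az": 0, "jaw": 1},
    {"x": -0.3, "y": 0, "z": 0, "ax": 0, "ay": 0, "az": 0, "jaw": 1},
    {"x": 0, "y": 0, "z": 0, "ax": 0, "ay": 0, "az": 0, "jaw": 1},
  ],
)

```text
t: 52.73
tool_pos: [0.5023, -0.2488, 0.1075]
orientation: [[0.994, 0.109, 0.002], [0.109, -0.994, 0.0], [0.002, -0.0, -1.0]]
contact_force: [3.3, 0.9, -0.7]
opening: 0.002
```

move_arm(
  rows=[
    {"x": 1.6, "y": 0, "z": 0, "ax": 0, "ay": 0, "az": 0, "jaw": 1},
    {"x": 0, "y": -3.4, "z": 0, "ax": 0, "ay": 0, "az": 0, "jaw": 1},
    {"x": 0, "y": -3.5, "z": 0, "ax": 0, "ay": 0, "az": 0, "jaw": 1},
    {"x": 0, "y": -3.4, "z": 0, "ax": 0, "ay": 0, "az": 0, "jaw": 1},
    {"x": 0, "y": -3.4, "z": 0, "ax": 0, "ay": 0, "az": 0, "jaw": 1},
    {"x": 0, "y": -3.4, "z": 0, "ax": 0, "ay": 0, "az": 0, "jaw": 1},
    {"x": 0, "y": 0, "z": 0, "ax": 0, "ay": 0, "az": 0, "jaw": 1},
  ],
)

```text
t: 53.32
tool_pos: [0.497, -0.0727, 0.1073]
orientation: [[0.994, 0.113, -0.003], [0.113, -0.994, 0.002], [-0.002, -0.002, -1.0]]
contact_force: [-0.5, -0.0, 0.0]
opening: -0.003
```

```bash
python3 -c "
from h import *
print(box(state()['tool_pos'])); print(knobs('t30.png'))"
```

```text
tcp [ 0.497  -0.0727  0.1073] x-ax [0.994 0.113] F [-0.5 -0.   0. ] open -0.003 t 53.3 q6 1.16
[-13.4  93.2]
[(array([16.8, 27.6]), array([-82. ,  -0.8]), (441, 305, 15, 10)), (array([20.7, 27.3]), array([-48.6, -89.9]), (483, 282, 14, 13)), (array([19.1, 37.7]), array([-36. ,  -9.9]), (440, 282, 19, 11)), (array([ 87.9, 159.7]), array([ 20.7, 116.3]), (369, 222, 46, 79))]
```

move_arm(
  rows=[
    {"x": -0.3, "y": 0.4, "z": 0, "ax": 0, "ay": 0, "az": 0, "jaw": 1},
    {"x": -0.4, "y": 0, "z": 0, "ax": 0, "ay": 0, "az": 0, "jaw": 1},
    {"x": -0.4, "y": 0, "z": 0, "ax": 0, "ay": 0, "az": 0, "jaw": 1},
    {"x": -0.4, "y": 0, "z": 0, "ax": 0, "ay": 0, "az": 0, "jaw": 1},
    {"x": -0.3, "y": 0, "z": 0, "ax": 0, "ay": 0, "az": 0, "jaw": 1},
    {"x": -0.2, "y": 0, "z": 0, "ax": 0, "ay": 0, "az": 0, "jaw": 1},
    {"x": 0, "y": 0, "z": 0, "ax": 0, "ay": 0, "az": 0, "jaw": 1},
  ],
)

```text
t: 53.95
tool_pos: [0.4805, -0.0853, 0.1075]
orientation: [[0.994, 0.106, 0.003], [0.106, -0.994, 0.0], [0.003, 0.0, -1.0]]
contact_force: [2.1, 1.6, -0.0]
opening: -0.001
```

move_arm(
  rows=[
    {"x": 1.5, "y": 0, "z": 0, "ax": 0, "ay": 0, "az": 0, "jaw": 1},
    {"x": 0, "y": 3.5, "z": 0, "ax": 0, "ay": 0, "az": 0, "jaw": 1},
    {"x": 0, "y": 3.5, "z": 0, "ax": 0, "ay": 0, "az": 0, "jaw": 1},
    {"x": 0, "y": 3.5, "z": 0, "ax": 0, "ay": 0, "az": 0, "jaw": 1},
    {"x": 0, "y": 3.5, "z": 0, "ax": 0, "ay": 0, "az": 0, "jaw": 1},
    {"x": 0, "y": 3.2, "z": 0, "ax": 0, "ay": 0, "az": 0, "jaw": 1},
    {"x": 0, "y": 0, "z": 0, "ax": 0, "ay": 0, "az": 0, "jaw": 1},
  ],
)

```text
t: 54.53
tool_pos: [0.513, -0.2606, 0.1072]
orientation: [[0.995, 0.103, 0.001], [0.103, -0.995, -0.003], [0.001, 0.003, -1.0]]
contact_force: [-0.8, 1.2, 1.0]
opening: 0.002
```

```bash
python3 -c "
from h import *
print(box(state()['tool_pos'])); print(knobs('t31.png'))"
```

```text
tcp [ 0.513  -0.2606  0.1072] x-ax [0.995 0.103] F [-0.8  1.2  1. ] open 0.002 t 54.5 q6 0.87
[-16.9 -95.4]
[(array([18.7, 63.3]), array([-83.2, 159.4]), (360, 309, 22, 26)), (array([21.6, 69.4]), array([-106.7,  -51.1]), (465, 305, 22, 30)), (array([23.8, 26. ]), array([-56.4,  86.5]), (396, 296, 14, 13)), (array([ 51.6, 247.4]), array([  18.1, -105.7]), (464, 205, 60, 105))]
```

move_arm(
  rows=[
    {"x": -0.4, "y": -0.5, "z": 0, "ax": 0, "ay": 0, "az": 0, "jaw": 1},
    {"x": -0.4, "y": 0, "z": 0, "ax": 0, "ay": 0, "az": 0, "jaw": 1},
    {"x": -0.4, "y": 0, "z": 0, "ax": 0, "ay": 0, "az": 0, "jaw": 1},
    {"x": -0.3, "y": 0, "z": 0, "ax": 0, "ay": 0, "az": 0, "jaw": 1},
    {"x": -0.2, "y": 0, "z": 0, "ax": 0, "ay": 0, "az": 0, "jaw": 1},
    {"x": -0.2, "y": 0, "z": 0, "ax": 0, "ay": 0, "az": 0, "jaw": 1},
    {"x": 0, "y": 0, "z": 0, "ax": 0, "ay": 0, "az": 0, "jaw": 1},
  ],
)

```text
t: 55.17
tool_pos: [0.4935, -0.2501, 0.1073]
orientation: [[0.994, 0.109, -0.001], [0.109, -0.994, 0.0], [-0.001, -0.001, -1.0]]
contact_force: [-0.2, 1.4, -0.9]
opening: 0.002
```

move_arm(
  rows=[
    {"x": 1.3, "y": 0, "z": 0, "ax": 0, "ay": 0, "az": 0, "jaw": 1},
    {"x": 0, "y": -3.4, "z": 0, "ax": 0, "ay": 0, "az": 0, "jaw": 1},
    {"x": 0, "y": -3.5, "z": 0, "ax": 0, "ay": 0, "az": 0, "jaw": 1},
    {"x": 0, "y": -3.4, "z": 0, "ax": 0, "ay": 0, "az": 0, "jaw": 1},
    {"x": 0, "y": -3.4, "z": 0, "ax": 0, "ay": 0, "az": 0, "jaw": 1},
    {"x": 0, "y": -3.4, "z": 0, "ax": 0, "ay": 0, "az": 0, "jaw": 1},
    {"x": 0, "y": 0, "z": 0, "ax": 0, "ay": 0, "az": 0, "jaw": 1},
  ],
)

```text
t: 55.75
tool_pos: [0.4864, -0.0745, 0.1072]
orientation: [[0.994, 0.113, -0.003], [0.113, -0.994, 0.002], [-0.003, -0.002, -1.0]]
contact_force: [0.1, 0.2, -0.5]
opening: -0.003
```

```bash
python3 -c "
from h import *
print(box(state()['tool_pos'])); print(knobs('t32.png'))"
```

```text
tcp [ 0.4864 -0.0745  0.1072] x-ax [0.994 0.113] F [ 0.1  0.2 -0.5] open -0.003 t 55.8 q6 1.15
[-24.2  92.5]
[(array([16.8, 24.9]), array([-95. ,   0.4]), (442, 312, 14, 10)), (array([20.1, 37.9]), array([-50.7,  -9.6]), (441, 289, 19, 12)), (array([28.2, 35.2]), array([-35.9, 133.1]), (371, 289, 18, 16)), (array([21.9, 26.1]), array([-57.6, -90.3]), (484, 287, 14, 12)), (array([ 63.7, 156.4]), array([ 9., 99.]), (376, 229, 44, 79))]
```

move_arm(
  rows=[
    {"x": -0.4, "y": 0.3, "z": 0, "ax": 0, "ay": 0, "az": 0, "jaw": 1},
    {"x": -0.3, "y": 0, "z": 0, "ax": 0, "ay": 0, "az": 0, "jaw": 1},
    {"x": -0.2, "y": 0, "z": 0, "ax": 0, "ay": 0, "az": 0, "jaw": 1},
    {"x": -0.2, "y": 0, "z": 0, "ax": 0, "ay": 0, "az": 0, "jaw": 1},
  ],
)

```text
t: 56.13
tool_pos: [0.4784, -0.0847, 0.1074]
orientation: [[0.994, 0.106, 0.002], [0.106, -0.994, -0.0], [0.002, 0.0, -1.0]]
contact_force: [7.8, 1.1, -3.7]
opening: -0.001
```

move_arm(
  rows=[
    {"x": -0.1, "y": 0, "z": 0, "ax": 0, "ay": 0, "az": 0, "jaw": 1},
  ],
)

```text
t: 56.22
tool_pos: [0.478, -0.0847, 0.1075]
orientation: [[0.994, 0.107, 0.004], [0.107, -0.994, -0.0], [0.003, 0.001, -1.0]]
contact_force: [6.4, 0.9, -4.4]
opening: 0.002
```

```bash
python3 -c "
from h import *
print(box(state()['tool_pos']))"
```

```text
tcp [ 0.478  -0.0847  0.1075] x-ax [0.994 0.107] F [ 6.4  0.9 -4.4] open 0.002 t 56.2 q6 1.13
[-33.7  83.2]
```

move_arm(
  rows=[
    {"x": -0.2, "y": 0, "z": 0, "ax": 0, "ay": 0, "az": 0, "jaw": 1},
    {"x": 0, "y": 0, "z": 0, "ax": 0, "ay": 0, "az": 0, "jaw": 1},
  ],
)

```text
t: 56.38
tool_pos: [0.4756, -0.0848, 0.1074]
orientation: [[0.994, 0.107, 0.002], [0.107, -0.994, -0.001], [0.002, 0.001, -1.0]]
contact_force: [2.5, -0.5, -0.4]
opening: -0.0
```

move_arm(
  rows=[
    {"x": -0.1, "y": 0, "z": 0, "ax": 0, "ay": 0, "az": 0, "jaw": 1},
    {"x": 0, "y": 0, "z": 0, "ax": 0, "ay": 0, "az": 0, "jaw": 1},
  ],
)

```text
t: 56.55
tool_pos: [0.4748, -0.0848, 0.1075]
orientation: [[0.994, 0.108, 0.003], [0.108, -0.994, -0.001], [0.003, 0.001, -1.0]]
contact_force: [4.6, -0.5, -2.1]
opening: 0.003
```

move_arm(
  rows=[
    {"x": -0.2, "y": 0, "z": 0, "ax": 0, "ay": 0, "az": 0, "jaw": 1},
    {"x": 0, "y": 0, "z": 0, "ax": 0, "ay": 0, "az": 0, "jaw": 1},
  ],
)

```text
t: 56.72
tool_pos: [0.4726, -0.0848, 0.1074]
orientation: [[0.994, 0.108, 0.002], [0.108, -0.994, -0.0], [0.002, 0.001, -1.0]]
contact_force: [3.8, -0.1, -2.0]
opening: -0.001
```

move_arm(
  rows=[
    {"x": -0.1, "y": 0, "z": 0, "ax": 0, "ay": 0, "az": 0, "jaw": 1},
    {"x": 0, "y": 0, "z": 0, "ax": 0, "ay": 0, "az": 0, "jaw": 1},
  ],
)

```text
t: 56.88
tool_pos: [0.4717, -0.0848, 0.1075]
orientation: [[0.994, 0.108, 0.003], [0.108, -0.994, -0.0], [0.002, 0.001, -1.0]]
contact_force: [5.6, 0.2, -2.3]
opening: 0.0
```

move_arm(
  rows=[
    {"x": 1.3, "y": 0, "z": 0, "ax": 0, "ay": 0, "az": 0, "jaw": 1},
    {"x": 0, "y": 3.5, "z": 0, "ax": 0, "ay": 0, "az": 0, "jaw": 1},
    {"x": 0, "y": 3.5, "z": 0, "ax": 0, "ay": 0, "az": 0, "jaw": 1},
    {"x": 0, "y": 3.5, "z": 0, "ax": 0, "ay": 0, "az": 0, "jaw": 1},
    {"x": 0, "y": 3.5, "z": 0, "ax": 0, "ay": 0, "az": 0, "jaw": 1},
    {"x": 0, "y": 3.0, "z": 0, "ax": 0, "ay": 0, "az": 0, "jaw": 1},
    {"x": 0, "y": 0, "z": 0, "ax": 0, "ay": 0, "az": 0, "jaw": 1},
  ],
)

```text
t: 57.47
tool_pos: [0.5018, -0.2573, 0.1071]
orientation: [[0.995, 0.104, 0.0], [0.104, -0.995, -0.002], [0.0, 0.002, -1.0]]
contact_force: [-0.4, 0.2, 0.1]
opening: -0.0
```

```bash
python3 -c "
from h import *
print(box(state()['tool_pos'])); print(knobs('t33.png'))"
```

```text
tcp [ 0.5018 -0.2573  0.1071] x-ax [0.995 0.104] F [-0.4  0.2  0.1] open -0.0 t 57.5 q6 0.86
[-27.7 -91. ]
[(array([17.6, 55.7]), array([-89.6, 158.2]), (360, 315, 22, 20)), (array([16.9, 61.8]), array([-110.7,  -50.7]), (466, 310, 21, 25)), (array([23.7, 26. ]), array([-64.2,  87.5]), (396, 300, 14, 13)), (array([ 52.3, 254.2]), array([   8.5, -102.5]), (463, 209, 62, 108))]
```

move_arm(
  rows=[
    {"x": -0.4, "y": 0, "z": 0, "ax": 0, "ay": 0, "az": 0, "jaw": 1},
    {"x": -0.3, "y": 0, "z": 0, "ax": 0, "ay": 0, "az": 0, "jaw": 1},
    {"x": -0.2, "y": 0, "z": 0, "ax": 0, "ay": 0, "az": 0, "jaw": 1},
    {"x": 0, "y": 0, "z": 0, "ax": 0, "ay": 0, "az": 0, "jaw": 1},
  ],
)

```text
t: 57.85
tool_pos: [0.4927, -0.2516, 0.1074]
orientation: [[0.994, 0.11, -0.0], [0.11, -0.994, 0.001], [-0.0, -0.001, -1.0]]
contact_force: [0.1, -0.6, -0.3]
opening: -0.0
```

move_arm(
  rows=[
    {"x": -0.2, "y": 0, "z": 0, "ax": 0, "ay": 0, "az": 0, "jaw": 1},
    {"x": 0, "y": 0, "z": 0, "ax": 0, "ay": 0, "az": 0, "jaw": 1},
  ],
)

```text
t: 58.02
tool_pos: [0.4912, -0.2522, 0.1075]
orientation: [[0.994, 0.109, 0.0], [0.109, -0.994, 0.0], [0.0, -0.0, -1.0]]
contact_force: [0.8, 0.4, -0.1]
opening: -0.002
```

move_arm(
  rows=[
    {"x": -0.1, "y": 0, "z": 0, "ax": 0, "ay": 0, "az": 0, "jaw": 1},
    {"x": 0, "y": 0, "z": 0, "ax": 0, "ay": 0, "az": 0, "jaw": 1},
  ],
)

```text
t: 58.18
tool_pos: [0.4903, -0.2526, 0.1074]
orientation: [[0.994, 0.109, 0.0], [0.109, -0.994, 0.0], [0.0, -0.0, -1.0]]
contact_force: [1.0, 2.2, 0.3]
opening: -0.002
```

move_arm(
  rows=[
    {"x": -0.2, "y": 0, "z": 0, "ax": 0, "ay": 0, "az": 0, "jaw": 1},
    {"x": 0, "y": 0, "z": 0, "ax": 0, "ay": 0, "az": 0, "jaw": 1},
  ],
)

```text
t: 58.35
tool_pos: [0.488, -0.2532, 0.1073]
orientation: [[0.994, 0.109, -0.0], [0.109, -0.994, 0.0], [-0.0, -0.0, -1.0]]
contact_force: [0.4, 0.5, 0.4]
opening: 0.001
```

move_arm(
  rows=[
    {"x": -0.2, "y": 0, "z": 0, "ax": 0, "ay": 0, "az": 0, "jaw": 1},
    {"x": 0, "y": 0, "z": 0, "ax": 0, "ay": 0, "az": 0, "jaw": 1},
  ],
)

```text
t: 58.52
tool_pos: [0.4867, -0.2536, 0.1074]
orientation: [[0.994, 0.108, 0.002], [0.108, -0.994, -0.0], [0.001, 0.0, -1.0]]
contact_force: [4.2, 2.3, -1.2]
opening: 0.002
```

move_arm(
  rows=[
    {"x": -0.1, "y": 0, "z": 0, "ax": 0, "ay": 0, "az": 0, "jaw": 1},
    {"x": 0, "y": 0, "z": 0, "ax": 0, "ay": 0, "az": 0, "jaw": 1},
  ],
)

```text
t: 58.68
tool_pos: [0.4865, -0.2537, 0.1074]
orientation: [[0.994, 0.108, 0.003], [0.108, -0.994, -0.0], [0.003, 0.001, -1.0]]
contact_force: [7.7, 2.5, -2.0]
opening: 0.002
```

move_arm(
  rows=[
    {"x": -0.2, "y": 0, "z": 0, "ax": 0, "ay": 0, "az": 0, "jaw": 1},
    {"x": 0, "y": 0, "z": 0, "ax": 0, "ay": 0, "az": 0, "jaw": 1},
  ],
)

```text
t: 58.85
tool_pos: [0.4862, -0.2537, 0.1076]
orientation: [[0.994, 0.108, 0.007], [0.108, -0.994, -0.001], [0.007, 0.001, -1.0]]
contact_force: [14.5, 4.3, -5.2]
opening: -0.001
```

move_arm(
  rows=[
    {"x": 1.4, "y": 0, "z": 0, "ax": 0, "ay": 0, "az": 0, "jaw": 1},
    {"x": 0, "y": -3.5, "z": 0, "ax": 0, "ay": 0, "az": 0, "jaw": 1},
    {"x": 0, "y": -3.5, "z": 0, "ax": 0, "ay": 0, "az": 0, "jaw": 1},
    {"x": 0, "y": -3.5, "z": 0, "ax": 0, "ay": 0, "az": 0, "jaw": 1},
    {"x": 0, "y": -3.5, "z": 0, "ax": 0, "ay": 0, "az": 0, "jaw": 1},
    {"x": 0, "y": -3.2, "z": 0, "ax": 0, "ay": 0, "az": 0, "jaw": 1},
    {"x": 0, "y": 0, "z": 0, "ax": 0, "ay": 0, "az": 0, "jaw": 1},
  ],
)

```text
t: 59.43
tool_pos: [0.4764, -0.077, 0.1071]
orientation: [[0.994, 0.112, -0.003], [0.112, -0.994, 0.002], [-0.003, -0.002, -1.0]]
contact_force: [-0.1, 0.8, -0.3]
opening: -0.001
```

```bash
python3 -c "
from h import *
print(box(state()['tool_pos'])); print(knobs('t34.png'))"
```

```text
tcp [ 0.4764 -0.077   0.1071] x-ax [0.994 0.112] F [-0.1  0.8 -0.3] open -0.001 t 59.4 q6 1.14
[-34.4  91. ]
[(array([18.8, 27.2]), array([-107.6,   -1.1]), (443, 319, 16, 10)), (array([20.4, 35.9]), array([-63.6, -12.2]), (444, 295, 18, 12)), (array([31.7, 40.3]), array([-49.9, 135.9]), (372, 293, 18, 22)), (array([22.6, 26.4]), array([-64.4, -90.5]), (485, 290, 14, 13)), (array([ 74.9, 154.4]), array([ -2.3, 107.2]), (372, 235, 45, 78))]
```

move_arm(
  rows=[
    {"x": -0.3, "y": 0.3, "z": 0, "ax": 0, "ay": 0, "az": 0, "jaw": 1},
    {"x": -0.2, "y": 0, "z": 0, "ax": 0, "ay": 0, "az": 0, "jaw": 1},
    {"x": -0.2, "y": 0, "z": 0, "ax": 0, "ay": 0, "az": 0, "jaw": 1},
    {"x": 0, "y": 0, "z": 0, "ax": 0, "ay": 0, "az": 0, "jaw": 1},
  ],
)

```text
t: 59.82
tool_pos: [0.4714, -0.0863, 0.1071]
orientation: [[0.994, 0.107, -0.001], [0.107, -0.994, 0.0], [-0.001, -0.0, -1.0]]
contact_force: [0.1, -1.4, -0.5]
opening: -0.002
```

move_arm(
  rows=[
    {"x": -0.2, "y": 0, "z": 0, "ax": 0, "ay": 0, "az": 0, "jaw": 1},
    {"x": 0, "y": 0, "z": 0, "ax": 0, "ay": 0, "az": 0, "jaw": 1},
  ],
)

```text
t: 59.98
tool_pos: [0.4703, -0.0861, 0.1074]
orientation: [[0.994, 0.107, 0.001], [0.107, -0.994, -0.0], [0.001, 0.001, -1.0]]
contact_force: [1.7, -0.4, 0.4]
opening: 0.0
```

move_arm(
  rows=[
    {"x": -0.1, "y": 0, "z": 0, "ax": 0, "ay": 0, "az": 0, "jaw": 1},
    {"x": 0, "y": 0, "z": 0, "ax": 0, "ay": 0, "az": 0, "jaw": 1},
  ],
)

```text
t: 60.15
tool_pos: [0.47, -0.086, 0.1075]
orientation: [[0.994, 0.108, 0.003], [0.108, -0.994, -0.001], [0.003, 0.001, -1.0]]
contact_force: [4.6, -2.1, -2.3]
opening: -0.004
```

move_arm(
  rows=[
    {"x": -0.2, "y": 0, "z": 0, "ax": 0, "ay": 0, "az": 0, "jaw": 1},
    {"x": 0, "y": 0, "z": 0, "ax": 0, "ay": 0, "az": 0, "jaw": 1},
  ],
)

```text
t: 60.32
tool_pos: [0.4689, -0.086, 0.1076]
orientation: [[0.994, 0.108, 0.005], [0.108, -0.994, -0.001], [0.005, 0.001, -1.0]]
contact_force: [8.6, 0.1, -4.6]
opening: -0.004
```

move_arm(
  rows=[
    {"x": -0.2, "y": 0, "z": 0, "ax": 0, "ay": 0, "az": 0, "jaw": 1},
    {"x": 0, "y": 0, "z": 0, "ax": 0, "ay": 0, "az": 0, "jaw": 1},
  ],
)

```text
t: 60.48
tool_pos: [0.4687, -0.0861, 0.1078]
orientation: [[0.994, 0.107, 0.009], [0.108, -0.994, -0.001], [0.009, 0.002, -1.0]]
contact_force: [14.3, 2.4, -8.7]
opening: 0.003
```

Both ends are now firm on their stops: the TCP stopped at box x ≈ −43 mm on each side, at about 14-15 N. I'll retreat and check.

move_arm(
  rows=[
    {"x": 1.5, "y": 0, "z": 0, "ax": 0, "ay": 0, "az": 0, "jaw": 1},
    {"x": 0, "y": 0, "z": -3.5, "ax": 0, "ay": 0, "az": 0, "jaw": 1},
    {"x": 0, "y": 0, "z": -3.5, "ax": 0, "ay": 0, "az": 0, "jaw": 1},
    {"x": 0, "y": 0, "z": -4, "ax": 0, "ay": 0, "az": 0, "jaw": 1},
    {"x": 0, "y": -3.8, "z": 0, "ax": 0, "ay": 0, "az": 0, "jaw": 1},
    {"x": 0, "y": -3.8, "z": 0, "ax": 0, "ay": 0, "az": 0, "jaw": 1},
    {"x": 0, "y": -3.8, "z": 0, "ax": 0, "ay": 0, "az": 0, "jaw": 1},
    {"x": 0, "y": -3.8, "z": 0, "ax": 0, "ay": 0, "az": 0, "jaw": 1},
    {"x": 0, "y": -3.8, "z": 0, "ax": 0, "ay": 0, "az": 0, "jaw": 1},
    {"x": 0, "y": -3.8, "z": 0, "ax": 0, "ay": 0, "az": 0, "jaw": 1},
  ],
)

```text
t: 61.32
tool_pos: [0.454, 0.144, 0.2173]
orientation: [[0.994, 0.108, -0.001], [0.108, -0.994, -0.0], [-0.001, 0.0, -1.0]]
contact_force: [0.8, 0.2, 0.6]
opening: 0.002
```

move_arm(
  rows=[
    {"x": 0, "y": -3.5, "z": 0, "ax": 0, "ay": 0, "az": 0, "jaw": 1},
    {"x": 0, "y": -3.5, "z": 0, "ax": 0, "ay": 0, "az": 0, "jaw": 1},
    {"x": 0, "y": 0, "z": 0, "ax": 0, "ay": 0, "az": 0, "jaw": 1},
    {"x": 0, "y": 0, "z": 0, "ax": 0, "ay": 0, "az": 0, "jaw": 1},
  ],
)

```text
t: 61.65
tool_pos: [0.4465, 0.2134, 0.217]
orientation: [[0.994, 0.112, -0.001], [0.112, -0.994, -0.0], [-0.001, 0.0, -1.0]]
contact_force: [0.8, -1.1, -0.1]
opening: -0.003
```

```bash
python3 -c "
from h import *
state(); print(knobs('t35.png')); t=dict(np.load('pics/t35.npz'))
"
```

```text
tcp [0.4465 0.2134 0.217 ] x-ax [0.994 0.112] F [ 0.8 -1.1 -0.1] open -0.003 t 61.6 q6 1.75
[(array([21.8, 22. ]), array([-65.2,  87.7]), (397, 301, 12, 12)), (array([21.7, 26.4]), array([-64.8, -90.5]), (485, 290, 14, 13))]
```

View pics/t35.png

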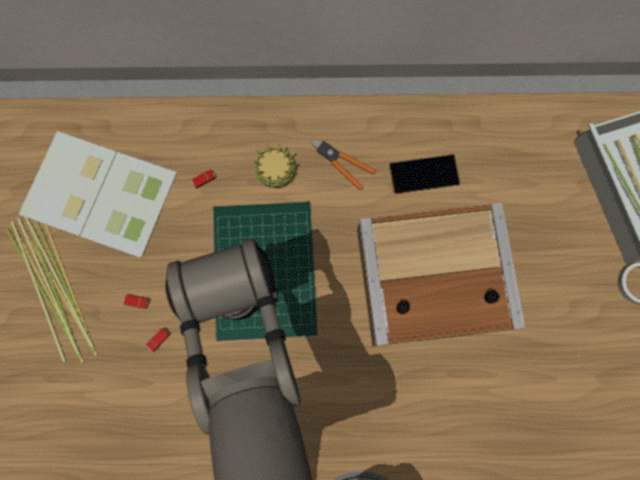

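The last top view shows the lid shut, with the knobs at (403,307) and (491,296). The mat is empty apart from the arm over it, and the basket, snips and phone have not moved. I'm handing in.

```bash
python3 -c "
from h import *
arm.job_done(); print('handed in')"
```

```text
the job is handed in; nothing more can be done
handed in
```

The job is done and handed in at about 62 s of the 210 s allowed; no verdict is reported. I walked the lid back by alternate pushes on its two knobs. The four scraps present (green, yellow and brown offcuts, one paper ball) went into the box, then I walked the lid shut.

**Last checks**
- **Lid:** each end came up firm on its stop at about 14–15 N. The finger tip stopped at the same box x on both sides (about −43 mm). The largest push I read at the end of any move was about 20 N.
- **Scraps:** the scene camera showed all four inside the box before I closed the lid.
- **Left alone:** the final top view shows the basket, phone and snips where they started. The arm touches nothing.

**Where readings disagreed**
- **Knob positions:** the camera put both knobs at about −65 mm when shut and +57 mm when back, against ±62 mm nominal. The travel of about 122 mm matches the nominal 124 mm, so I took this as a 3–4 mm error in my estimate of the box position. By the camera, the knobs also ended 4–5 mm further shut than they started.
- **Knob lead:** by my estimates, one knob led the other by about 13 mm twice during opening, slightly over the 12 mm limit. The lid did not bind.

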